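Clear the burn-in stations and reset tripped breakers

ROBOT

A 6-joint arm with a two-finger parallel gripper is mounted at the origin on the work surface. World frame = base frame: x ahead of the robot, y to its left, z up, the work surface at z = 0. Lengths are in m, angles in rad, forces in N, time in s.
With the tool pointing down it reaches from about 0.425 to 0.925 m from the base axis. Payload 12.5 kg.
Tool frame: the origin (TCP) lies on the centre line of the jaws, within the pads' length; the fingertips stand 11 mm ahead of it and the grasp point (between the pads) lies 8 mm behind it (bot.tips_ahead is the distance from the TCP to the fingertips, in m); z points along the fingers, y is the direction in which the jaws open and shut (so a half turn about z gives the same grasp; the last joint's range is limited). The gripper opens to 85 mm and grips with 20 to 120 N. Pads are 22 mm wide; open, the fingers measure 114 mm over their backs; the gripper's body (76 mm by 85 mm) begins 54 mm behind the grasp point. The pads swing forward as they close: fully open they stand 13 mm farther back than shut.
Start: joints at [-1.24, 0.491, 1.559, -0, 1.092, -0.106], TCP at [0.264, -0.566, 0.242] pointing down, gripper open.
Joint ranges: [-3.1, 3.1], [-0.84, 2.19], [0.05, 2.79], [-1.13, 4.28], [0.06, 2.93], [-2.69, 2.69]. Speed limits (rad/s): [2.22, 2.22, 2.79, 3.14, 3.14, 3.14].

INTERFACE

Orientations are given as [roll, pitch, yaw] about the fixed x, y, z axes, in that order (R = Rz(yaw) Ry(pitch) Rx(roll)).
In Python, from plant import bot gives the robot as it stands. The module is installed in compiled form; this text tells all that it offers.
- The arm moves only by the tool drive_tool, never from a script. Its argument "steps" is a list of rows, each an object of numbers: "x", "y", "z": the shift along the tool's x, y, z in mm; "rx", "ry", "rz": the turn, a rotation vector about the tool's x, y, z in rad. A call has 1 to 8 rows; each row shifts and turns the commanded pose from where the row before left it, along the tool's axes as they then stand; what a row does not reach is not made up. A row lasts 1/8 s, in which the tool goes at most 62.5 mm and 10.7 degrees, less where a joint would pass 70% of its speed; a pose out of reach is approached as far as the arm can. A call is refused whole if a number of a shift passes 62.5 or a number of a turn 0.188, either way. A call with a gripper value outside its range is refused whole. "jaw" is the finger opening in mm, from 0 to 85.4, set as the call begins (left out, the last holds). The fingers move at their own pace and stop on an object; "force" is the grip in N (left out, the last holds). Time passes only in rows, so rows that do not move let the fingers close. It gives the time, the measured TCP pose, the force and the opening at its end, in the units of the state.
- bot.state(): the state, without advancing time (a new reading comes with each control period).
- bot.snapshot(name): name is "scene" or "side" or "wrist"; returns the picture (420x560x3 uint8, red, green, blue); there is no depth.
- bot.get_calibration(name): a dict with "fx", "fy", "cx", "cy" (pixels), "k1" (the pictures are not rectified: a ray, as slopes to the right and down, at radius r is drawn at 1 + k1 r^2 times it, then the intrinsics apply), "rvec" (rotation vector, rad) and "tvec" (3), from world to camera coordinates, as OpenCV has them; the wrist camera has in their place "T_tool_cam" (4x4, takes a point from camera to tool coordinates, whose origin is the TCP and whose axes are the flange's). Camera axes: x right, y down, z forward; pixel columns grow to the right and rows downward; lengths in m; the calibration is good to about 2 mm. A picture is of the moment at which its call begins: read the wrist's pose just before it. get_calibration takes no time and is no camera call.
- bot.hand_in(): hands the job in, once; it reports no verdict.
Trained networks look in the newest picture that a camera, given by its name, has taken for a name from the list of things; names that differ only in an ending like _2 or _b are one class to them, and where a whole thing is asked for, a point or a joint stands for the part that bears it (a point fixed in the world has none). Each returns a list of dicts, best first, with "conf" (0 to 1); they miss things now and then, are a little off and sometimes report something else, mostly with a low value. They report only what shows in the picture. A call takes as long as a camera call.
- bot.silhouettes(name, camera): "pixels" (420x560 bool, what is visible of it) and "rect" ([left, top, width, height] in pixels, round what is visible of it).
- bot.tip_of(name, camera): "xy" ([column, row] in pixels: a listed point, or the origin of a listed thing).
The state is a dict: "t": time; "joints": joint angles; "qd": joint speeds; "effort": joint torques, N m; "eef_pos": TCP position; "tcp_rot": TCP orientation; "wrist_force": force on the tool from outside, world axes, zero at the start; "torque": the same for the moment, N m; "width": opening from 0.0 (shut) to 1.0 (fully open).
Only numpy, scipy, OpenCV 4.12 (cv2) and the standard library are available. Lean on these libraries where they do the work, as an engineer would, in place of code of your own. Each camera call takes 0.05 s, during which the arm holds its last target. There are 200 camera calls.

TASK

The burn-in run is over: before touching anything else throw the main isolator (the big lever) off, then clear all modules from the five test stations, laying those whose station breaker has tripped in the deep rework bin and those whose breaker is still on in the shallow cooling tray, each flat on the floor with its fins up. Put every tripped breaker back on, at empty stations too, and with all that done and the isolator still off, finish by throwing the isolator on again. Do not disturb the hand tools lying on the bench.

Things in the scene. Friction and masses are not known exactly. Their poses are not given: they have to be found in the camera images.
- st1: one of five like test stations: a grey plate 180 x 84 x 6 mm fixed to the bench. Origin: centre of its underside on the bench; x along the 180 mm, roughly away from the robot. Its nest (a flat dark rubber patch, no walls) is centred at x = -50 mm, top at z = 6 mm; its breaker housing (50 x 36 mm, top at z = 36 mm) at x = +50 mm, out of which the breaker lever stands
- lev1 (a joint): breaker lever of station st1: hinged about the station's y axis at x = 50, y = 0, z = 36 mm; 55 mm long, steel stem 10 mm thick with a black cross bar at the top (12 x 30 mm wide, 14 mm high). Value = angle from upright: +0.6 (leaning away from the nest, to the station's +x) is on, -0.6 (leaning over towards the nest) is tripped/off; these are the stops. Over-centre: past upright it falls by itself to the nearer stop; under 1 N at the bar moves it
- mod1_c (a point): a power module, if present (all alike): 64 x 44 x 26 mm, 120 to 200 g, black potted base with an aluminium finned heat sink on top. Point at its centre, 13 mm above its underside; x along the 64 mm, y across the 44 mm (grip here), z up out of the fins. At the start it sits in the nest of a station, its x roughly along the station's
- st2: one of five like test stations: a grey plate 180 x 84 x 6 mm fixed to the bench. Origin: centre of its underside on the bench; x along the 180 mm, roughly away from the robot. Its nest (a flat dark rubber patch, no walls) is centred at x = -50 mm, top at z = 6 mm; its breaker housing (50 x 36 mm, top at z = 36 mm) at x = +50 mm, out of which the breaker lever stands
- lev2 (a joint): breaker lever of station st2: hinged about the station's y axis at x = 50, y = 0, z = 36 mm; 55 mm long, steel stem 10 mm thick with a black cross bar at the top (12 x 30 mm wide, 14 mm high). Value = angle from upright: +0.6 (leaning away from the nest, to the station's +x) is on, -0.6 (leaning over towards the nest) is tripped/off; these are the stops. Over-centre: past upright it falls by itself to the nearer stop; under 1 N at the bar moves it
- mod2_c (a point): a power module, if present (all alike): 64 x 44 x 26 mm, 120 to 200 g, black potted base with an aluminium finned heat sink on top. Point at its centre, 13 mm above its underside; x along the 64 mm, y across the 44 mm (grip here), z up out of the fins. At the start it sits in the nest of a station, its x roughly along the station's
- st3: one of five like test stations: a grey plate 180 x 84 x 6 mm fixed to the bench. Origin: centre of its underside on the bench; x along the 180 mm, roughly away from the robot. Its nest (a flat dark rubber patch, no walls) is centred at x = -50 mm, top at z = 6 mm; its breaker housing (50 x 36 mm, top at z = 36 mm) at x = +50 mm, out of which the breaker lever stands
- lev3 (a joint): breaker lever of station st3: hinged about the station's y axis at x = 50, y = 0, z = 36 mm; 55 mm long, steel stem 10 mm thick with a black cross bar at the top (12 x 30 mm wide, 14 mm high). Value = angle from upright: +0.6 (leaning away from the nest, to the station's +x) is on, -0.6 (leaning over towards the nest) is tripped/off; these are the stops. Over-centre: past upright it falls by itself to the nearer stop; under 1 N at the bar moves it
- mod3_c (a point): a power module, if present (all alike): 64 x 44 x 26 mm, 120 to 200 g, black potted base with an aluminium finned heat sink on top. Point at its centre, 13 mm above its underside; x along the 64 mm, y across the 44 mm (grip here), z up out of the fins. At the start it sits in the nest of a station, its x roughly along the station's
- st4: one of five like test stations: a grey plate 180 x 84 x 6 mm fixed to the bench. Origin: centre of its underside on the bench; x along the 180 mm, roughly away from the robot. Its nest (a flat dark rubber patch, no walls) is centred at x = -50 mm, top at z = 6 mm; its breaker housing (50 x 36 mm, top at z = 36 mm) at x = +50 mm, out of which the breaker lever stands
- lev4 (a joint): breaker lever of station st4: hinged about the station's y axis at x = 50, y = 0, z = 36 mm; 55 mm long, steel stem 10 mm thick with a black cross bar at the top (12 x 30 mm wide, 14 mm high). Value = angle from upright: +0.6 (leaning away from the nest, to the station's +x) is on, -0.6 (leaning over towards the nest) is tripped/off; these are the stops. Over-centre: past upright it falls by itself to the nearer stop; under 1 N at the bar moves it
- mod4_c (a point): a power module, if present (all alike): 64 x 44 x 26 mm, 120 to 200 g, black potted base with an aluminium finned heat sink on top. Point at its centre, 13 mm above its underside; x along the 64 mm, y across the 44 mm (grip here), z up out of the fins. At the start it sits in the nest of a station, its x roughly along the station's
- st5: one of five like test stations: a grey plate 180 x 84 x 6 mm fixed to the bench. Origin: centre of its underside on the bench; x along the 180 mm, roughly away from the robot. Its nest (a flat dark rubber patch, no walls) is centred at x = -50 mm, top at z = 6 mm; its breaker housing (50 x 36 mm, top at z = 36 mm) at x = +50 mm, out of which the breaker lever stands
- lev5 (a joint): breaker lever of station st5: hinged about the station's y axis at x = 50, y = 0, z = 36 mm; 55 mm long, steel stem 10 mm thick with a black cross bar at the top (12 x 30 mm wide, 14 mm high). Value = angle from upright: +0.6 (leaning away from the nest, to the station's +x) is on, -0.6 (leaning over towards the nest) is tripped/off; these are the stops. Over-centre: past upright it falls by itself to the nearer stop; under 1 N at the bar moves it
- mod5_c (a point): a power module, if present (all alike): 64 x 44 x 26 mm, 120 to 200 g, black potted base with an aluminium finned heat sink on top. Point at its centre, 13 mm above its underside; x along the 64 mm, y across the 44 mm (grip here), z up out of the fins. At the start it sits in the nest of a station, its x roughly along the station's
- tray: shallow aluminium cooling tray with a ribbed floor, fixed to the bench, outside 100 mm (its x) by 270 mm (its y), walls and floor 4 mm thick; origin: centre of its underside; 18 mm high
- bin: deep black plastic rework bin with a lug at each end, fixed to the bench, outside 100 mm (its x) by 270 mm (its y), walls and floor 4 mm thick; origin: centre of its underside; 36 mm high
- iso: main isolator at the left or right end of the row: steel foot 120 x 100 mm, grey housing 80 x 64 mm with its top at z = 50 mm, fixed to the bench. Origin: centre of its underside; x roughly away from the robot
- iso_lever (a joint): handle of the main isolator: hinged about the isolator's y axis at x = y = 0, z = 50 mm; 85 mm long, steel stem 10 mm thick, black cross bar at the top (16 mm thick, 60 mm wide, 14 mm high). Value = angle from upright: +0.6 (leaning to the isolator's +x, away from the robot) is on, -0.6 (leaning towards the robot) is off; these are the stops. Over-centre: past upright it falls to the nearer stop; under 2 N at the bar moves it
- reel: bystander, fixed: a reel on a stand at the other end of the row, 80 mm across, 90 mm high; origin centre of underside
- cutter: bystander: orange flush cutter, about 115 x 40 x 12 mm, lying on the bench; origin on its underside near the joint
- loupe: bystander: steel magnifier loupe, 40 mm across, 26 mm high; origin centre of underside
- pick: bystander: walnut-handled pick tool, about 140 x 12 x 12 mm; origin on its underside

How it is judged:
By the outcome, as a careful person would: the job done as asked, in the order asked, and still so for the second after the job is handed in, with the robot touching nothing.
Of mod1, mod2, mod3, mod4, mod5 only 3 to 5 are there at a start; the rules pass over those that are not, and their reading is None.
At some moment in a run one of mod1, mod2, mod3, mod4, mod5 may be knocked a few centimetres aside while the robot is not near it.
Once in a run the grip may slacken for a moment while it holds something.
It also fails if it takes over 210 s, if anything falls off the work surface, if the arm or the gripper's body presses on something with over 40 N, if the wrist force passes 120 N, or if a joint passes its speed limit or range.

## Working session

There is one attempt and no reset: what is moved stays moved. The work goes in short steps, Python scripts to look and compute and a tool call to move; the robot and the scene stay as the last step left them, time stands still between calls to the robot, and variables do not carry over. Pictures are saved under pics/ and viewed, about 12 in all and at most 16, crops included, and the job is handed in when it is done.

Besides the shell and the picture viewer there is one more tool, called after ">>>" as name(argument=value, ...), one argument or row to a line, values as JSON. drive_tool: Moves the arm, as the interface text tells. Its arguments: {"type":"object","properties":{"steps":{"type":"array","items":{"type":"object","properties":{"x":{"type":"number"},"y":{"type":"number"},"z":{"type":"number"},"rx":{"type":"number"},"ry":{"type":"number"},"rz":{"type":"number"}}}},"jaw":{"type":"number"},"force":{"type":"number"}},"required":["steps"]}

```bash
mkdir -p pics
cat > h.py <<'E'
import numpy as np, cv2
from scipy.spatial.transform import Rotation as R
from plant import bot
def cam(n):
    c=bot.get_calibration(n)
    K=np.array([[c['fx'],0,c['cx']],[0,c['fy'],c['cy']],[0,0,1.]])
    D=np.array([c['k1'],0,0,0,0.])
    if 'T_tool_cam' in c:
        s=bot.state();T=np.eye(4);T[:3,:3]=R.from_euler('xyz',s['tcp_rot']).as_matrix();T[:3,3]=s['eef_pos']
        W=np.linalg.inv(T@np.array(c['T_tool_cam']));return K,D,W[:3,:3],W[:3,3]
    return K,D,R.from_rotvec(np.ravel(c['rvec'])).as_matrix(),np.ravel(c['tvec'])
def toz(c,px,z):
    K,D,Rm,t=c
    p=cv2.undistortPoints(np.array(px,float).reshape(-1,1,2),K,D).reshape(-1,2)
    d=np.c_[p,np.ones(len(p))]@Rm; o=-Rm.T@t
    return o+d*((z-o[2])/d[:,2])[:,None]
def proj(c,P):
    K,D,Rm,t=c
    q=cv2.projectPoints(np.array(P,float).reshape(-1,1,3),cv2.Rodrigues(Rm)[0],t,K,D)[0]
    return q.reshape(-1,2)
def save(im,n): cv2.imwrite('pics/'+n+'.png',im[:,:,::-1])
E
python3 - <<'E'
from h import *
for n in ('scene','side','wrist'):
    im=bot.snapshot(n); save(im,n+'0'); c=cam(n); print(n,-c[2].T@c[3], c[2][2], bot.get_calibration(n)['fx'])
a=[cv2.imread(f'pics/{n}0.png') for n in ('scene','side')]
print(bot.state())
for n in ('scene','side'):
  c=cam(n)
  for k,z in (('st1',0),('mod1_c',.019),('tray',0),('bin',0),('iso',0),('reel',0),('cutter',0),('loupe',0),('pick',0)):
    for d in bot.tip_of(k,n)[:6]: print(n,k,round(d['conf'],2),np.round(d['xy']),np.round(toz(c,d['xy'],z)[0][:2],3))
E
```

```text
scene [1.395571   0.21683135 0.62338624] [-0.81505539 -0.22519576 -0.5338273 ] 416.9210804718941
side [ 0.45775821 -0.78559126  0.71804406] [ 0.11156887  0.76475824 -0.63458429] 392.302096752687
wrist [ 0.33655868 -0.5331211   0.37328166] [-0.28544729 -0.13383446 -0.94900379] 320.54023702455527
{'t': 0.15, 'joints': array([-1.23962457e+00,  4.91364292e-01,  1.55926718e+00,  1.02834931e-05,
        1.09169483e+00, -1.05598307e-01]), 'qd': array([-0.00061571, -0.00249038, -0.00107146,  0.00181105, -0.00011461,
       -0.00083941]), 'effort': array([ 2.50780344e-03, -6.18707299e+01, -2.61693871e+01, -1.42640456e-04,
        3.15707897e-03, -2.57871079e-05]), 'eef_pos': array([ 0.26436378, -0.56618729,  0.24191184]), 'tcp_rot': array([-3.14086405e+00, -8.63997755e-05,  4.36765284e-01]), 'wrist_force': array([ 0.36494112, -0.06796136,  0.47467817]), 'torque': array([-0.0471738 ,  0.01068946,  0.04090553]), 'width': 1.0049799622903983}
scene st1 0.95 [274. 250.] [ 0.608 -0.005]
scene st1 0.91 [358. 270.] [0.623 0.203]
scene st1 0.88 [197. 234.] [ 0.605 -0.212]
scene st1 0.81 [318. 262.] [0
[... 498 characters left out ...]
oupe 0.57 [268. 296.] [0.765 0.03 ]
scene pick 0.64 [445. 234.] [0.402 0.405]
side st1 0.79 [282. 192.] [0.624 0.185]
side st1 0.7 [341. 218.] [0.773 0.038]
side st1 0.62 [289. 232.] [ 0.614 -0.003]
side st1 0.62 [286. 204.] [0.628 0.121]
side st1 0.61 [302. 258.] [ 0.631 -0.105]
side st1 0.58 [300. 293.] [ 0.606 -0.215]
side mod1_c 0.39 [303. 259.] [ 0.628 -0.124]
side tray 0.79 [218. 202.] [0.426 0.154]
side bin 0.76 [219. 281.] [ 0.421 -0.156]
side iso 0.81 [254. 164.] [0.552 0.354]
side iso 0.44 [271. 231.] [0.567 0.009]
side reel 0.73 [303. 355.] [ 0.582 -0.371]
side cutter 0.92 [192. 402.] [ 0.362 -0.439]
side loupe 0.46 [342. 220.] [0.775 0.032]
side pick 0.5 [204. 160.] [0.382 0.402]
```

View pics/scene0.png

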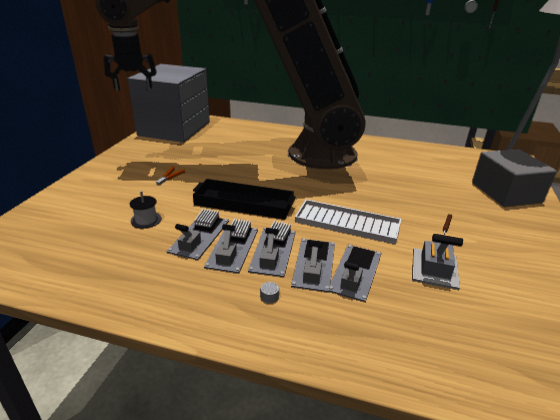

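View pics/side0.png

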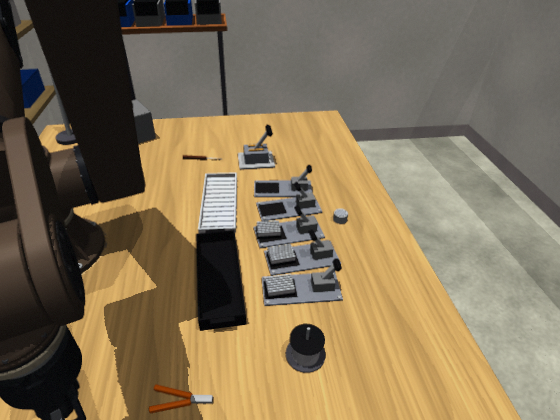

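Run:
```python
import cv2,numpy as np
a=cv2.imread('pics/scene0.png')[175:305,140:400]; b=cv2.imread('pics/side0.png')[140:310,190:390]
a=cv2.resize(a,None,fx=2.9,fy=2.9,interpolation=3)[:, :]; b=cv2.resize(b,None,fx=3.4,fy=3.4,interpolation=3)
cv2.imwrite('pics/ca.png',a);cv2.imwrite('pics/cb.png',b);print(a.shape,b.shape)
```

```text
(377, 754, 3) (578, 680, 3)
```

View pics/ca.png

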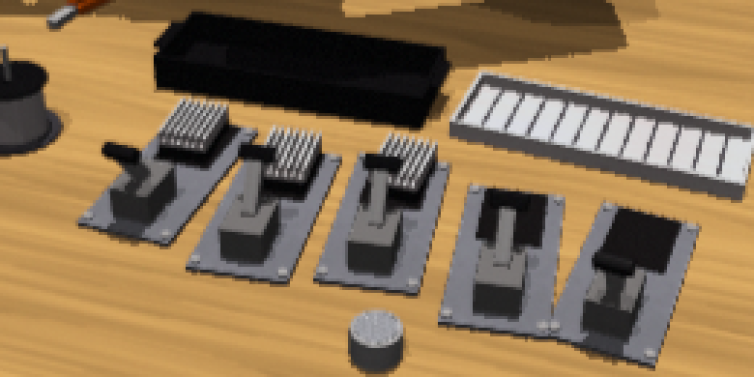

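View pics/cb.png

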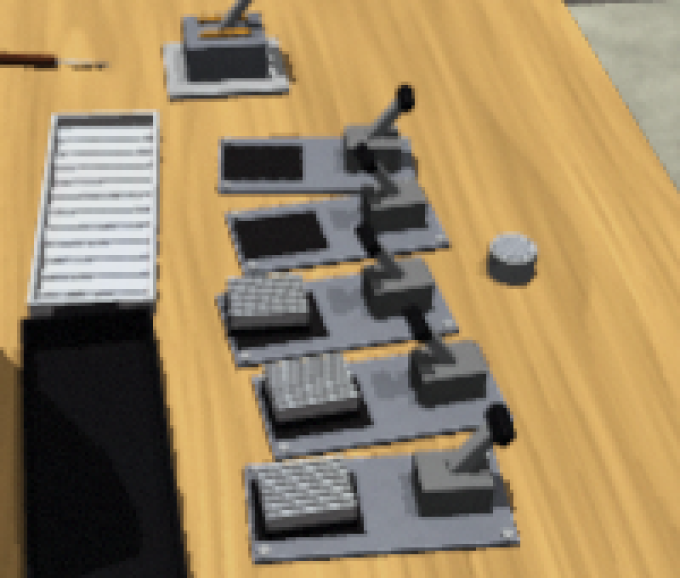

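>>> drive_tool(
  steps=[
    {"rz": 0.146},
    {"rz": 0.146},
    {"rz": 0.145},
    {"x": 28,"y": -55,"z": -5},
    {"x": 28,"y": -55,"z": -5},
    {"x": 28,"y": -55,"z": -5},
    {"x": 28,"y": -55,"z": -5},
    {"x": 28,"y": -55,"z": -5},
  ],
  jaw=0,
)

```text
invalid input at $.steps[0]: expected keys x, y, z, rx, ry, rz
```

>>> drive_tool(
  steps=[
    {"x": 28,"y": -55,"z": -5},
    {"x": 28,"y": -55,"z": -5},
    {"x": 28,"y": -55,"z": -5},
    {"x": 28,"y": -55,"z": -5},
    {"x": 28,"y": -55,"z": -5},
    {},
    {},
  ],
)

```text
invalid input at $.steps[0]: expected keys x, y, z, rx, ry, rz
```

Run:
```python
from h import *
im=bot.snapshot('wrist'); save(im,'w1'); c=cam('wrist'); s=bot.state();print(s['t'],s['eef_pos'],s['tcp_rot'])
for k,z in (('st1',0),('mod1_c',.019),('tray',0),('bin',0),('iso',0),('loupe',0)):
    for d in bot.tip_of(k,'wrist')[:6]: print(k,round(d['conf'],2),np.round(d['xy']),np.round(toz(c,d['xy'],z)[0][:2],4))
```

```text
1.1 [ 0.26442498 -0.5663413   0.24233354] [3.14147794e+00 2.59423366e-05 4.36779068e-01]
```

View pics/w1.png

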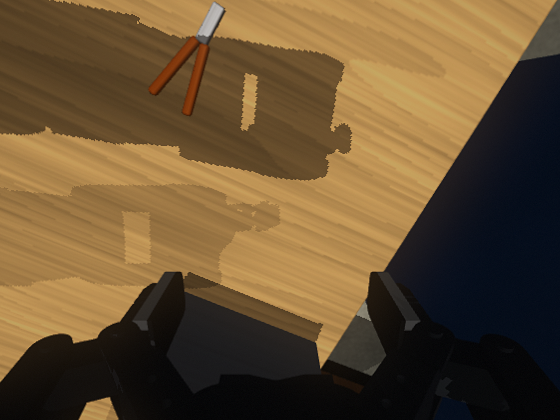

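>>> drive_tool(
  steps=[
    {"x": 0,"y": 0,"z": 0,"rx": 0,"ry": 0,"rz": 0.146},
    {"x": 0,"y": 0,"z": 0,"rx": 0,"ry": 0,"rz": 0.146},
    {"x": 0,"y": 0,"z": 0,"rx": 0,"ry": 0,"rz": 0.145},
    {"x": 28,"y": -55,"z": -5,"rx": 0,"ry": 0,"rz": 0},
    {"x": 28,"y": -55,"z": -5,"rx": 0,"ry": 0,"rz": 0},
    {"x": 28,"y": -55,"z": -5,"rx": 0,"ry": 0,"rz": 0},
    {"x": 28,"y": -55,"z": -5,"rx": 0,"ry": 0,"rz": 0},
    {"x": 28,"y": -55,"z": -5,"rx": 0,"ry": 0,"rz": 0},
  ],
  jaw=0,
)

```text
t: 2.4
eef_pos: [0.4051, -0.2896, 0.2677]
tcp_rot: [3.141, -0.001, -0.001]
wrist_force: [0.7, -0.7, -0.7]
width: 0.0
```

>>> drive_tool(
  steps=[
    {"x": 28,"y": -55,"z": -5,"rx": 0,"ry": 0,"rz": 0},
    {"x": 28,"y": -55,"z": -5,"rx": 0,"ry": 0,"rz": 0},
    {"x": 28,"y": -55,"z": -5,"rx": 0,"ry": 0,"rz": 0},
    {"x": 28,"y": -55,"z": -5,"rx": 0,"ry": 0,"rz": 0},
    {"x": 28,"y": -55,"z": -5,"rx": 0,"ry": 0,"rz": 0},
    {"x": 0,"y": 0,"z": 0,"rx": 0,"ry": 0,"rz": 0},
    {"x": 0,"y": 0,"z": 0,"rx": 0,"ry": 0,"rz": 0},
  ],
)

```text
t: 3.28
eef_pos: [0.5443, -0.0165, 0.2921]
tcp_rot: [3.141, 0.0, 0.001]
wrist_force: [-0.1, 0.0, -0.6]
width: 0.002
```

Run:
```python
from h import *
im=bot.snapshot('wrist'); save(im,'w2'); c=cam('wrist'); s=bot.state();print(s['t'],s['eef_pos'],s['tcp_rot'])
for k,z in (('st1',0),('mod1_c',.019),('tray',0),('bin',0),('iso',0),('loupe',0)):
    for d in bot.tip_of(k,'wrist')[:6]: print(k,round(d['conf'],2),np.round(d['xy']),np.round(toz(c,d['xy'],z)[0][:2],4))
```

```text
3.325 [ 0.54411004 -0.01706776  0.29210182] [ 3.14139991e+00  5.27587433e-04 -6.65647569e-04]
st1 0.93 [267. 114.] [ 0.6121 -0.0079]
st1 0.68 [103. 100.] [0.6291 0.1975]
st1 0.66 [182.  98.] [0.6317 0.0979]
st1 0.63 [345.  99.] [ 0.6302 -0.1058]
mod1_c 0.87 [427. 162.] [ 0.5543 -0.2102]
mod1_c 0.47 [545. 139.] [ 0.5831 -0.3548]
mod1_c 0.17 [269. 163.] [ 0.5535 -0.01  ]
tray 0.75 [161. 245.] [0.4315 0.1477]
bin 0.9 [369. 250.] [ 0.4222 -0.1537]
loupe 0.52 [367. 251.] [ 0.4208 -0.1513]
loupe 0.37 [182. 100.] [0.6293 0.0991]
```

View pics/w2.png

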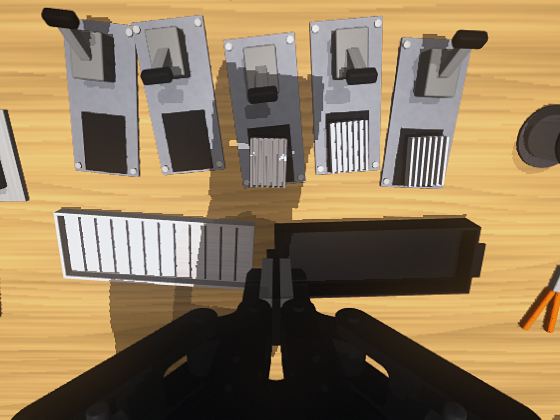

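>>> drive_tool(
  steps=[
    {"x": 0,"y": -50,"z": 0,"rx": 0,"ry": 0,"rz": 0},
    {"x": 0,"y": -55,"z": 0,"rx": 0,"ry": 0,"rz": 0},
    {"x": 0,"y": -55,"z": 0,"rx": 0,"ry": 0,"rz": 0},
    {"x": 0,"y": -55,"z": 0,"rx": 0,"ry": 0,"rz": 0},
    {"x": 0,"y": -55,"z": 0,"rx": 0,"ry": 0,"rz": 0},
    {"x": 0,"y": -55,"z": 0,"rx": 0,"ry": 0,"rz": 0},
    {"x": 0,"y": 0,"z": 0,"rx": 0,"ry": 0,"rz": 0},
    {"x": 0,"y": 0,"z": 0,"rx": 0,"ry": 0,"rz": 0},
  ],
)

```text
t: 4.62
eef_pos: [0.5446, 0.3081, 0.292]
tcp_rot: [3.141, 0.0, -0.0]
wrist_force: [-0.3, -0.9, -0.3]
width: 0.002
```

Run:
```python
from h import *
im=bot.snapshot('wrist'); save(im,'w3'); c=cam('wrist'); s=bot.state();print(s['t'],s['eef_pos'],s['tcp_rot'])
for k,z in (('st1',0),('tray',0),('iso',0),('iso_lever',.05),('pick',0)):
    for d in bot.tip_of(k,'wrist')[:6]: print(k,round(d['conf'],2),np.round(d['xy']),np.round(toz(c,d['xy'],z)[0][:2],4))
```

```text
4.675 [0.54472166 0.30762013 0.292207  ] [ 3.14118045e+00  2.00145278e-04 -1.02256489e-03]
st1 0.79 [361. 101.] [0.6285 0.1987]
st1 0.76 [526. 117.] [ 0.6095 -0.0133]
st1 0.68 [439. 100.] [0.6297 0.1007]
st1 0.62 [211. 277.] [0.3789 0.4032]
iso 0.84 [227. 155.] [0.5606 0.3707]Traceback (most recent call last):
  File "<stdin>", line 4, in <module>
ValueError: it knows: bin, cutter, iso, loupe, mod1, mod2, mod3, mod4, mod5, pick, reel, st, tray
```

View pics/w3.png

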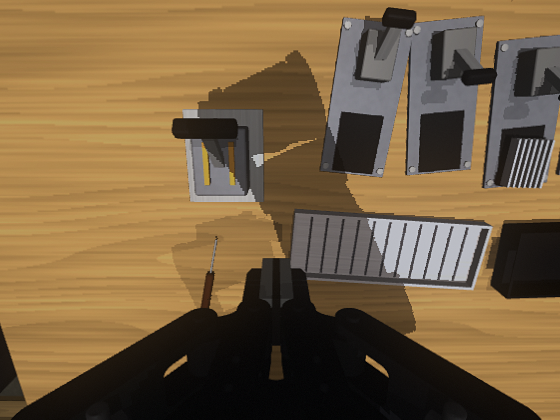

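>>> drive_tool(
  steps=[
    {"x": 35,"y": -21,"z": 0,"rx": 0,"ry": 0,"rz": 0},
    {"x": 35,"y": -21,"z": 0,"rx": 0,"ry": 0,"rz": 0},
    {"x": 35,"y": -21,"z": 0,"rx": 0,"ry": 0,"rz": 0},
    {"x": 0,"y": 0,"z": 0,"rx": 0,"ry": 0,"rz": 0},
    {"x": 0,"y": 0,"z": 60,"rx": 0,"ry": 0,"rz": 0},
    {"x": 0,"y": 0,"z": 60,"rx": 0,"ry": 0,"rz": 0},
    {"x": 0,"y": 0,"z": 60,"rx": 0,"ry": 0,"rz": 0},
    {"x": 0,"y": 0,"z": 0,"rx": 0,"ry": 0,"rz": 0},
  ],
)

```text
t: 5.82
eef_pos: [0.6476, 0.3698, 0.1083]
tcp_rot: [3.138, 0.007, -0.001]
wrist_force: [-1.1, -0.8, 1.2]
width: 0.001
```

>>> drive_tool(
  steps=[
    {"x": -15,"y": 0,"z": 0,"rx": 0,"ry": 0,"rz": 0},
    {"x": -15,"y": 0,"z": 0,"rx": 0,"ry": 0,"rz": 0},
    {"x": -15,"y": 0,"z": 0,"rx": 0,"ry": 0,"rz": 0},
    {"x": -15,"y": 0,"z": 0,"rx": 0,"ry": 0,"rz": 0},
    {"x": -15,"y": 0,"z": 0,"rx": 0,"ry": 0,"rz": 0},
    {"x": -15,"y": 0,"z": 0,"rx": 0,"ry": 0,"rz": 0},
    {"x": 0,"y": 0,"z": 0,"rx": 0,"ry": 0,"rz": 0},
    {"x": 0,"y": 0,"z": 0,"rx": 0,"ry": 0,"rz": 0},
  ],
)

```text
t: 6.82
eef_pos: [0.5599, 0.3717, 0.1123]
tcp_rot: [-3.142, -0.0, -0.0]
wrist_force: [-0.7, -0.6, 0.3]
width: 0.002
```

>>> drive_tool(
  steps=[
    {"x": 15,"y": 0,"z": 0,"rx": 0,"ry": 0,"rz": 0},
    {"x": 0,"y": 0,"z": -60,"rx": 0,"ry": 0,"rz": 0},
    {"x": 0,"y": 0,"z": -60,"rx": 0,"ry": 0,"rz": 0},
    {"x": 0,"y": 0,"z": -60,"rx": 0,"ry": 0,"rz": 0},
    {"x": -10,"y": 50,"z": 0,"rx": 0,"ry": 0,"rz": 0},
    {"x": -10,"y": 50,"z": 0,"rx": 0,"ry": 0,"rz": 0},
    {"x": -10,"y": 50,"z": 0,"rx": 0,"ry": 0,"rz": 0},
    {"x": 0,"y": 0,"z": 0,"rx": 0,"ry": 0,"rz": 0},
  ],
  jaw=85,
)

```text
t: 7.82
eef_pos: [0.5454, 0.2187, 0.2929]
tcp_rot: [3.141, -0.001, -0.004]
wrist_force: [-0.1, 0.2, 0.4]
width: 0.999
```

Run:
```python
from h import *
im=bot.snapshot('wrist'); save(im,'w4'); c=cam('wrist'); s=bot.state();print(s['t'],s['eef_pos'],s['tcp_rot'])
for k,z in (('st',0),('tray',0),('bin',0),('mod1',.019)):
    for d in bot.tip_of(k,'wrist')[:6]: print(k,round(d['conf'],2),np.round(d['xy']),np.round(toz(c,d['xy'],z)[0][:2],4))
```

```text
7.875 [0.54571921 0.22023988 0.29285159] [-3.14137876e+00 -9.56131180e-04 -2.84875175e-03]
st 0.95 [530. 103.] [ 0.6273 -0.1034]
st 0.8 [368. 103.] [0.6267 0.1026]
st 0.77 [291. 102.] [0.6281 0.1997]
st 0.61 [453. 117.] [ 0.6099 -0.0078]
tray 0.74 [324. 246.] [0.4299 0.1492]
bin 0.96 [529. 253.] [ 0.4186 -0.152 ]
bin 0.7 [322. 246.] [0.4313 0.1517]Traceback (most recent call last):
  File "<stdin>", line 4, in <module>
ValueError: it knows: bin, cutter, iso, loupe, mod1, mod2, mod3, mod4, mod5, pick, reel, st, tray
```

View pics/w4.png

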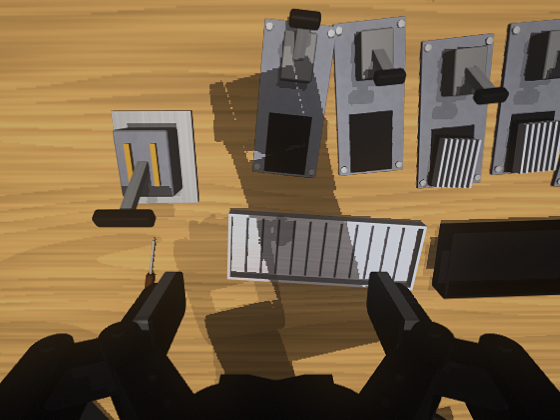

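>>> drive_tool(
  steps=[
    {"x": 0,"y": 50,"z": 0,"rx": 0,"ry": 0,"rz": 0},
    {"x": 0,"y": 55,"z": 0,"rx": 0,"ry": 0,"rz": 0},
    {"x": 0,"y": 55,"z": 0,"rx": 0,"ry": 0,"rz": 0},
    {"x": 0,"y": 55,"z": 0,"rx": 0,"ry": 0,"rz": 0},
    {"x": 0,"y": 55,"z": 0,"rx": 0,"ry": 0,"rz": 0},
    {"x": 0,"y": 55,"z": 0,"rx": 0,"ry": 0,"rz": 0},
    {"x": 0,"y": 0,"z": 0,"rx": 0,"ry": 0,"rz": 0},
    {"x": 0,"y": 0,"z": 0,"rx": 0,"ry": 0,"rz": 0},
  ],
)

```text
t: 9.02
eef_pos: [0.545, -0.1028, 0.292]
tcp_rot: [-3.141, 0.0, 0.0]
wrist_force: [-0.1, 0.5, -0.2]
width: 0.998
```

```bash
cat >> h.py <<'E'
def mods(c=None,n='wrist'):
    c=c or cam(n)
    for d in bot.silhouettes('mod1',n):
        m=d['pixels'].astype(np.uint8); ys,xs=np.nonzero(m)
        if len(xs)<50: continue
        P=toz(c,np.c_[xs,ys],.032)[:,:2]
        (cx,cy),(w,h),a=cv2.minAreaRect((P*1000).astype(np.float32))
        if w<h: w,h,a=h,w,a-90
        print('mod',round(d['conf'],2),d['rect'],len(xs),'c',round(cx),round(cy),'wh',round(w),round(h),'yaw',round((a+90)%180-90,1))
    for d in bot.tip_of('mod1_c',n): print('tip',round(d['conf'],2),np.round(d['xy']),np.round(toz(c,d['xy'],.019)[0][:2],4))
E
python3 - <<'E'
from h import *
im=bot.snapshot('wrist'); save(im,'w5'); c=cam('wrist'); s=bot.state();print(s['t'],s['eef_pos'],s['tcp_rot'])
mods(c)
for k in ('st1','bin'):
  z=.006 if k=='st1' else .036
  for d in bot.silhouettes(k,'wrist'):
    m=d['pixels'].astype(np.uint8);ys,xs=np.nonzero(m)
    P=toz(c,np.c_[xs,ys],z)[:,:2]
    print(k,round(d['conf'],2),len(xs),cv2.minAreaRect((P*1000).astype(np.float32)))
# rim lines seen in w2 at TCP (.5441,-.0171,.2921)
E
```

```text
9.075 [ 0.54489786 -0.1022806   0.29212181] [-3.14139632e+00  2.67846090e-04  1.06984551e-03]Traceback (most recent call last):
  File "<stdin>", line 3, in <module>
  File "h.py", line 24, in mods
    for d in bot.silhouettes('mod1',n):
             ~~~~~~~~~~~~~~~^^^^^^^^^^
ValueError: it knows: bin, cutter, iso, iso_lever, lev, loupe, mod1, mod2, mod3, mod4, mod5, pick, reel, st, tray
```

View pics/w5.png

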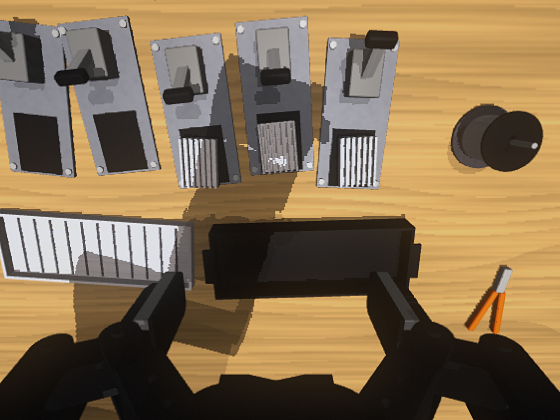

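```bash
sed -i "s/silhouettes('mod1'/silhouettes('mod1_c'/" h.py
python3 - <<'E'
from h import *
c=cam('wrist')
mods(c)
def ang(px,z):
  P=toz(c,px,z); return np.round(P[:,:2],4).tolist(), np.degrees(np.arctan2(*(P[1]-P[0])[[1,0]])).round(1)
print('bin far rim',ang([(209,225),(414,219)],.036),'tray far',ang([(2,210),(193,223)],.018))
# stations: bolts nest-end / far-end mid
for n,b in {'-.21':[(322,181),(376,182),(333,44),(391,48)],'-.11':[(254,169),(310,166),(240,31),(303,22)],'-.005':[(185,184),(236,181),(155,44),(218,38)],'.1':[(98,169),(154,164),(66,32),(124,22)],'.2':[(14,167),(70,170),(0,0),(55,32)]}.items():
  P=toz(c,b,.008)[:,:2]; a=(P[0]+P[1])/2; f=(P[2]+P[3])/2; print(n,a.round(4),f.round(4),((a+f)/2).round(4),np.degrees(np.arctan2(*(f-a)[::-1])).round(1), np.linalg.norm(f-a).round(4))
E
```

```text
mod 0.57 [337.7, 133.4, 39.8, 55.5] 2108 c 559 -202 wh 66 50 yaw 1.4
mod 0.51 [151.1, 33.7, 90.8, 155.2] 8064 c 611 -12 wh 168 79 yaw 5.9
tip 0.78 [356. 163.] [ 0.5534 -0.2056]
bin far rim ([[0.4762, -0.0175], [0.4846, -0.2818]], np.float64(-88.2)) tray far ([[0.4905, 0.263], [0.4722, 0.008]], np.float64(-94.1))
-.21 [ 0.5273 -0.201 ] [ 0.6896 -0.2046] [ 0.6085 -0.2028] -1.3 0.1624
-.11 [ 0.546  -0.1119] [ 0.7097 -0.0986] [ 0.6278 -0.1052] 4.6 0.1642
-.005 [ 0.5258 -0.0171] [6.947e-01 4.000e-04] [ 0.6103 -0.0083] 5.9 0.1698
.1 [0.5473 0.0923] [0.7095 0.1049] [0.6284 0.0986] 4.5 0.1627
.2 [0.5447 0.2035] [0.7209 0.1802] [0.6328 0.1918] -7.5 0.1778
```

Run:
```python
from h import *
c=cam('wrist')
for n,b in {'A':[(341,135),(378,137),(376,187),(339,187)],'B':[(256,121),(293,121),(298,171),(259,174)],'C':[(177,138),(214,138),(218,187),(180,188)]}.items():
  P=toz(c,b,.032)[:,:2]; f=(P[0]+P[1])/2;a=(P[2]+P[3])/2; print(n,((a+f)/2).round(4),np.degrees(np.arctan2(*(f-a)[::-1])).round(1),np.linalg.norm(f-a).round(3))
```

```text
A [ 0.5573 -0.205 ] 2.4 0.063
B [ 0.575  -0.1044] 4.6 0.062
C [ 0.5555 -0.0071] -0.3 0.061
```

>>> drive_tool(
  steps=[
    {"x": 6,"y": 52,"z": 0,"rx": 0,"ry": 0,"rz": 0},
    {"x": 6,"y": 51,"z": 30,"rx": 0,"ry": 0,"rz": -0.03},
    {"x": 0,"y": 0,"z": 55,"rx": 0,"ry": 0,"rz": 0},
    {"x": 0,"y": 0,"z": 55,"rx": 0,"ry": 0,"rz": 0},
    {"x": 0,"y": 0,"z": 55,"rx": 0,"ry": 0,"rz": 0},
    {"x": 0,"y": 0,"z": 40,"rx": 0,"ry": 0,"rz": 0},
    {"x": 0,"y": 0,"z": 30,"rx": 0,"ry": 0,"rz": 0},
    {"x": 0,"y": 0,"z": 10,"rx": 0,"ry": 0,"rz": 0},
  ],
)

```text
t: 10.18
eef_pos: [0.5564, -0.2052, 0.0158]
tcp_rot: [-3.141, 0.002, 0.031]
wrist_force: [-0.5, -0.4, -0.3]
width: 0.994
```

>>> drive_tool(
  steps=[
    {"x": 0,"y": 0,"z": 0,"rx": 0,"ry": 0,"rz": 0},
    {"x": 0,"y": 0,"z": 0,"rx": 0,"ry": 0,"rz": 0},
    {"x": 0,"y": 0,"z": 0,"rx": 0,"ry": 0,"rz": 0},
    {"x": 0,"y": 0,"z": 0,"rx": 0,"ry": 0,"rz": 0},
    {"x": 0,"y": 0,"z": 0,"rx": 0,"ry": 0,"rz": 0},
    {"x": 0,"y": 0,"z": 0,"rx": 0,"ry": 0,"rz": 0},
  ],
  jaw=20,
  force=60,
)

```text
t: 10.92
eef_pos: [0.5572, -0.2065, 0.019]
tcp_rot: [3.14, -0.002, 0.03]
wrist_force: [0.2, 1.4, 6.3]
width: 0.499
```

>>> drive_tool(
  steps=[
    {"x": 0,"y": 0,"z": -50,"rx": 0,"ry": 0,"rz": 0},
    {"x": 0,"y": 0,"z": -55,"rx": 0,"ry": 0,"rz": 0},
    {"x": -16.5,"y": -51,"z": 0,"rx": 0,"ry": 0,"rz": 0},
    {"x": -16.5,"y": -51,"z": 0,"rx": 0,"ry": 0,"rz": 0},
    {"x": -16.5,"y": -51,"z": 0,"rx": 0,"ry": 0,"rz": 0},
    {"x": -16.5,"y": -51,"z": 0,"rx": 0,"ry": 0,"rz": 0},
  ],
)

```text
t: 11.68
eef_pos: [0.4839, -0.0031, 0.1232]
tcp_rot: [3.141, -0.002, 0.029]
wrist_force: [0.8, 0.6, -0.6]
width: 0.507
```

>>> drive_tool(
  steps=[
    {"x": -16.5,"y": -51,"z": 0,"rx": 0,"ry": 0,"rz": 0},
    {"x": -16.5,"y": -51,"z": 0,"rx": 0,"ry": 0,"rz": 0},
    {"x": -16.5,"y": -51,"z": 0,"rx": 0,"ry": 0,"rz": 0.1},
    {"x": 0,"y": 0,"z": 0,"rx": 0,"ry": 0,"rz": 0},
    {"x": 0,"y": 0,"z": 0,"rx": 0,"ry": 0,"rz": 0},
  ],
)

```text
t: 12.3
eef_pos: [0.4307, 0.147, 0.1228]
tcp_rot: [-3.141, -0.001, -0.069]
wrist_force: [-0.7, -0.5, -1.8]
width: 0.503
```

Run:
```python
from h import *
im=bot.snapshot('wrist'); save(im,'w6'); c=cam('wrist'); s=bot.state();print(s['t'],s['eef_pos'],s['tcp_rot'],s['width'],s['wrist_force'])
mods(c)
for d in bot.tip_of('tray','wrist'): print('tray',round(d['conf'],2),np.round(d['xy']),np.round(toz(c,d['xy'],0)[0][:2],4))
```

```text
12.35 [0.43084693 0.14648083 0.12265144] [-3.14153933e+00 -9.38164216e-04 -6.99263850e-02] 0.5045244493555908 [ 0.23265259 -0.15156412 -1.93445596]
mod 0.93 [224.7, 212.7, 107.8, 147.3] 13915 c 370 150 wh 132 82 yaw -4.1
tip 0.66 [277. 285.] [0.3669 0.1488]
tray 0.65 [272. 206.] [0.4308 0.148 ]
```

View pics/w6.png

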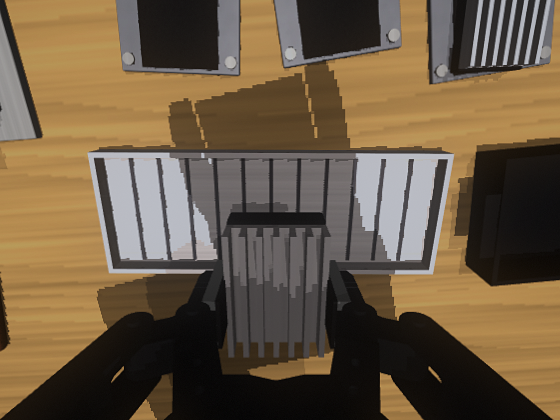

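>>> drive_tool(
  steps=[
    {"x": 0,"y": 0,"z": 40,"rx": 0,"ry": 0,"rz": 0},
    {"x": 0,"y": 0,"z": 35,"rx": 0,"ry": 0,"rz": 0},
    {"x": 0,"y": 0,"z": 15,"rx": 0,"ry": 0,"rz": 0},
    {"x": 0,"y": 0,"z": 8,"rx": 0,"ry": 0,"rz": 0},
    {"x": 0,"y": 0,"z": 4,"rx": 0,"ry": 0,"rz": 0},
    {"x": 0,"y": 0,"z": 2,"rx": 0,"ry": 0,"rz": 0},
    {"x": 0,"y": 0,"z": 0,"rx": 0,"ry": 0,"rz": 0},
  ],
)

```text
t: 13.38
eef_pos: [0.4306, 0.147, 0.0186]
tcp_rot: [-3.141, -0.001, -0.07]
wrist_force: [-0.0, -0.2, -1.7]
width: 0.499
```

>>> drive_tool(
  steps=[
    {"x": 0,"y": 0,"z": 1.5,"rx": 0,"ry": 0,"rz": 0},
    {"x": 0,"y": 0,"z": 0,"rx": 0,"ry": 0,"rz": 0},
  ],
)

```text
t: 13.62
eef_pos: [0.4306, 0.1471, 0.017]
tcp_rot: [-3.142, -0.001, -0.07]
wrist_force: [-0.2, -0.0, -0.3]
width: 0.502
```

Touching. Release and lift.

>>> drive_tool(
  steps=[
    {"x": 0,"y": 0,"z": 0,"rx": 0,"ry": 0,"rz": 0},
    {"x": 0,"y": 0,"z": 0,"rx": 0,"ry": 0,"rz": 0},
    {"x": 0,"y": 0,"z": 0,"rx": 0,"ry": 0,"rz": 0},
    {"x": 0,"y": 0,"z": -20,"rx": 0,"ry": 0,"rz": 0},
    {"x": 0,"y": 0,"z": -50,"rx": 0,"ry": 0,"rz": 0},
    {"x": 0,"y": 0,"z": -60,"rx": 0,"ry": 0,"rz": 0},
    {"x": 0,"y": 0,"z": -60,"rx": 0,"ry": 0,"rz": 0},
    {"x": 0,"y": 0,"z": -60,"rx": 0,"ry": 0,"rz": -0.07},
  ],
  jaw=70,
)

```text
t: 14.62
eef_pos: [0.4299, 0.1469, 0.269]
tcp_rot: [3.142, -0.0, 0.001]
wrist_force: [0.1, -0.2, 0.5]
width: 0.818
```

>>> drive_tool(
  steps=[
    {"x": 30,"y": 55,"z": 0,"rx": 0,"ry": 0,"rz": 0},
    {"x": 30,"y": 55,"z": 0,"rx": 0,"ry": 0,"rz": 0},
    {"x": 30,"y": 55,"z": 0,"rx": 0,"ry": 0,"rz": 0},
    {"x": 10,"y": 35,"z": 0,"rx": 0,"ry": 0,"rz": 0},
    {"x": 0,"y": 0,"z": 0,"rx": 0,"ry": 0,"rz": 0},
    {"x": 0,"y": 0,"z": 0,"rx": 0,"ry": 0,"rz": 0},
  ],
  jaw=85,
)

```text
t: 15.38
eef_pos: [0.5297, -0.0521, 0.2666]
tcp_rot: [-3.141, 0.001, -0.0]
wrist_force: [0.3, 0.7, -0.2]
width: 0.997
```

Run:
```python
from h import *
im=bot.snapshot('wrist'); save(im,'w7'); c=cam('wrist'); s=bot.state();print(s['t'],s['eef_pos'],s['tcp_rot'],s['width'],s['wrist_force'])
mods(c)
```

```text
15.425 [ 0.52974032 -0.05174206  0.26679262] [-3.14146109e+00  2.47930932e-04  4.38857076e-04] 0.9980169688167511 [0.16850965 0.18216076 0.32661086]
mod 0.65 [11.3, 203.2, 216.4, 88.6] 12939 c 438 141 wh 262 104 yaw 86.0
mod 0.58 [101.0, 221.4, 44.1, 55.1] 2167 c 437 139 wh 72 56 yaw -2.1
tip 0.82 [125. 248.] [0.4325 0.1424]
```

View pics/w7.png

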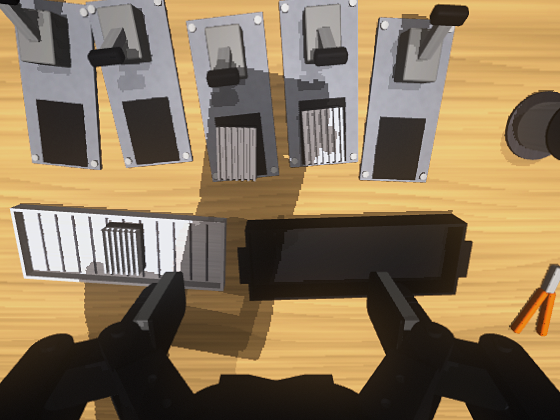

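Run:
```python
from h import *
c=cam('wrist')
for n,b in {'B':[(303,108),(342,106),(345,162),(304,165)],'C':[(216,126),(255,127),(256,180),(218,181)]}.items():
  P=toz(c,b,.032)[:,:2]; f=(P[0]+P[1])/2;a=(P[2]+P[3])/2; print(n,((a+f)/2).round(4),np.degrees(np.arctan2(*(f-a)[::-1])).round(1),np.linalg.norm(f-a).round(3))
b=toz(c,[(247,222),(460,214),(459,294),(252,300)],.036)[:,:2];print(b.round(3),b.mean(0))
```

```text
B [ 0.576  -0.1064] 4.8 0.062
C [ 0.5556 -0.0081] -0.6 0.061
[[ 0.475 -0.018]
 [ 0.485 -0.274]
 [ 0.374 -0.293]
 [ 0.366 -0.022]] [ 0.42500601 -0.15195154]
```

>>> drive_tool(
  steps=[
    {"x": 23,"y": 27,"z": 0,"rx": 0,"ry": 0,"rz": 0},
    {"x": 23,"y": 27,"z": 20,"rx": 0,"ry": 0,"rz": -0.06},
    {"x": 0,"y": 0,"z": 50,"rx": 0,"ry": 0,"rz": 0},
    {"x": 0,"y": 0,"z": 55,"rx": 0,"ry": 0,"rz": 0},
    {"x": 0,"y": 0,"z": 55,"rx": 0,"ry": 0,"rz": 0},
    {"x": 0,"y": 0,"z": 40,"rx": 0,"ry": 0,"rz": 0},
    {"x": 0,"y": 0,"z": 20,"rx": 0,"ry": 0,"rz": 0},
    {"x": 0,"y": 0,"z": 8,"rx": 0,"ry": 0,"rz": 0},
  ],
)

```text
t: 16.52
eef_pos: [0.5759, -0.1057, 0.0178]
tcp_rot: [-3.141, 0.001, 0.061]
wrist_force: [0.5, -0.1, -0.2]
width: 0.998
```

>>> drive_tool(
  steps=[
    {"x": 0,"y": 0,"z": 0,"rx": 0,"ry": 0,"rz": 0},
    {"x": 0,"y": 0,"z": 0,"rx": 0,"ry": 0,"rz": 0},
    {"x": 0,"y": 0,"z": 0,"rx": 0,"ry": 0,"rz": 0},
    {"x": 0,"y": 0,"z": 0,"rx": 0,"ry": 0,"rz": 0},
    {"x": 0,"y": 0,"z": 0,"rx": 0,"ry": 0,"rz": 0},
    {"x": 0,"y": 0,"z": 0,"rx": 0,"ry": 0,"rz": 0},
  ],
  jaw=20,
  force=60,
)

```text
t: 17.27
eef_pos: [0.5767, -0.1066, 0.0202]
tcp_rot: [3.141, -0.002, 0.06]
wrist_force: [-0.8, 2.6, 6.4]
width: 0.501
```

>>> drive_tool(
  steps=[
    {"x": 0,"y": 0,"z": -50,"rx": 0,"ry": 0,"rz": 0},
    {"x": 0,"y": 0,"z": -55,"rx": 0,"ry": 0,"rz": 0},
    {"x": -40,"y": 22,"z": 0,"rx": 0,"ry": 0,"rz": 0},
    {"x": -40,"y": 22,"z": 0,"rx": 0,"ry": 0,"rz": 0},
    {"x": -40,"y": 22,"z": 0,"rx": 0,"ry": 0,"rz": 0},
    {"x": -39,"y": 23,"z": 0,"rx": 0,"ry": 0,"rz": 0.03},
    {"x": 0,"y": 0,"z": 0,"rx": 0,"ry": 0,"rz": 0},
    {"x": 0,"y": 0,"z": 0,"rx": 0,"ry": 0,"rz": 0},
  ],
)

```text
t: 18.27
eef_pos: [0.4233, -0.2052, 0.1244]
tcp_rot: [3.141, -0.001, 0.029]
wrist_force: [-0.2, 0.6, -0.7]
width: 0.5
```

Run:
```python
from h import *
im=bot.snapshot('wrist'); save(im,'w8'); s=bot.state();print(s['t'],s['eef_pos'],s['tcp_rot'],s['width'],s['wrist_force'])
```

```text
18.325 [ 0.42347468 -0.20486586  0.1242165 ] [ 3.14086696e+00 -1.04781601e-03  3.02659482e-02] 0.503058858185746 [-0.39055562 -0.4062073  -1.98053117]
```

View pics/w8.png

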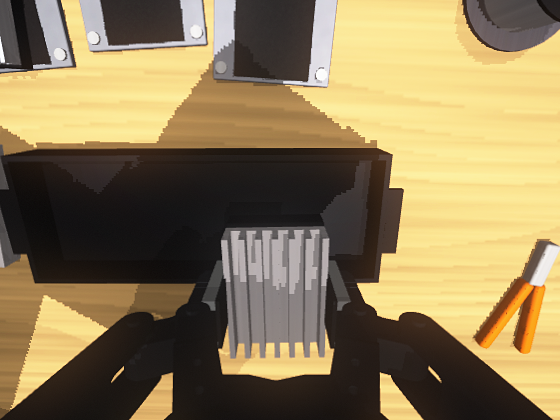

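>>> drive_tool(
  steps=[
    {"x": 0,"y": 0,"z": 40,"rx": 0,"ry": 0,"rz": 0},
    {"x": 0,"y": 0,"z": 35,"rx": 0,"ry": 0,"rz": 0},
    {"x": 0,"y": 0,"z": 15,"rx": 0,"ry": 0,"rz": 0},
    {"x": 0,"y": 0,"z": 9,"rx": 0,"ry": 0,"rz": 0},
    {"x": 0,"y": 0,"z": 5,"rx": 0,"ry": 0,"rz": 0},
    {"x": 0,"y": 0,"z": 1.5,"rx": 0,"ry": 0,"rz": 0},
    {"x": 0,"y": 0,"z": 0,"rx": 0,"ry": 0,"rz": 0},
  ],
)

```text
t: 19.2
eef_pos: [0.423, -0.2051, 0.0188]
tcp_rot: [3.141, -0.001, 0.03]
wrist_force: [0.8, 0.4, -1.0]
width: 0.503
```

>>> drive_tool(
  steps=[
    {"x": 0,"y": 0,"z": 1,"rx": 0,"ry": 0,"rz": 0},
    {"x": 0,"y": 0,"z": 0,"rx": 0,"ry": 0,"rz": 0},
    {"x": 0,"y": 0,"z": 0,"rx": 0,"ry": 0,"rz": 0},
  ],
)

```text
t: 19.58
eef_pos: [0.4229, -0.2051, 0.0182]
tcp_rot: [3.141, -0.001, 0.03]
wrist_force: [-1.2, -0.3, 10.2]
width: 0.503
```

>>> drive_tool(
  steps=[
    {"x": 0,"y": 0,"z": 0,"rx": 0,"ry": 0,"rz": 0},
    {"x": 0,"y": 0,"z": 0,"rx": 0,"ry": 0,"rz": 0},
    {"x": 0,"y": 0,"z": 0,"rx": 0,"ry": 0,"rz": 0},
    {"x": 0,"y": 0,"z": -20,"rx": 0,"ry": 0,"rz": 0},
    {"x": 0,"y": 0,"z": -50,"rx": 0,"ry": 0,"rz": 0},
    {"x": 0,"y": 0,"z": -60,"rx": 0,"ry": 0,"rz": 0},
    {"x": 0,"y": 0,"z": -60,"rx": 0,"ry": 0,"rz": 0},
    {"x": 0,"y": 0,"z": -60,"rx": 0,"ry": 0,"rz": 0.03},
  ],
  jaw=62,
)

```text
t: 20.58
eef_pos: [0.4223, -0.2047, 0.2694]
tcp_rot: [3.141, -0.0, -0.001]
wrist_force: [0.7, -0.4, -0.6]
width: 0.729
```

>>> drive_tool(
  steps=[
    {"x": 30,"y": -50,"z": 0,"rx": 0,"ry": 0,"rz": 0},
    {"x": 30,"y": -50,"z": 0,"rx": 0,"ry": 0,"rz": 0},
    {"x": 30,"y": -50,"z": 0,"rx": 0,"ry": 0,"rz": 0},
    {"x": 10,"y": -35,"z": 0,"rx": 0,"ry": 0,"rz": 0},
    {"x": 0,"y": 0,"z": 0,"rx": 0,"ry": 0,"rz": 0},
    {"x": 0,"y": 0,"z": 0,"rx": 0,"ry": 0,"rz": 0},
  ],
  jaw=85,
)

```text
t: 21.32
eef_pos: [0.5226, -0.0202, 0.2671]
tcp_rot: [3.141, 0.0, 0.0]
wrist_force: [1.0, -0.3, 0.2]
width: 1.0
```

Run:
```python
from h import *
im=bot.snapshot('wrist'); save(im,'w9'); c=cam('wrist'); s=bot.state();print(s['t'],s['eef_pos'],s['tcp_rot'],s['width'],s['wrist_force'])
mods(c)
```

```text
21.375 [ 0.5224948  -0.02065177  0.26721333] [ 3.14136631e+00  2.98281891e-04 -7.43615723e-04] 0.9933218170968934 [ 0.5214231  -0.33097994  0.76059024]
mod 0.75 [127.9, 219.0, 42.1, 51.5] 1975 c 437 139 wh 70 51 yaw -4.1
mod 0.2 [0.0, 160.4, 8.4, 31.3] 151 c 523 296 wh 36 8 yaw -15.2
tip 0.66 [150. 245.] [0.4288 0.1415]
tip 0.51 [428. 100.] [ 0.6067 -0.1939]
```

View pics/w9.png

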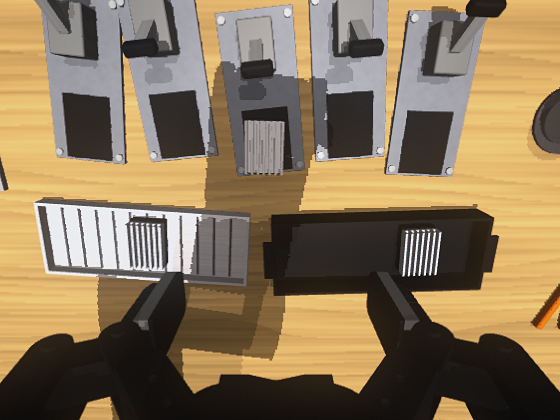

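>>> drive_tool(
  steps=[
    {"x": 17,"y": -6,"z": 0,"rx": 0,"ry": 0,"rz": 0},
    {"x": 16,"y": -6,"z": 20,"rx": 0,"ry": 0,"rz": 0},
    {"x": 0,"y": 0,"z": 50,"rx": 0,"ry": 0,"rz": 0},
    {"x": 0,"y": 0,"z": 55,"rx": 0,"ry": 0,"rz": 0},
    {"x": 0,"y": 0,"z": 55,"rx": 0,"ry": 0,"rz": 0},
    {"x": 0,"y": 0,"z": 39,"rx": 0,"ry": 0,"rz": 0},
    {"x": 0,"y": 0,"z": 20,"rx": 0,"ry": 0,"rz": 0},
    {"x": 0,"y": 0,"z": 8,"rx": 0,"ry": 0,"rz": 0},
  ],
)

```text
t: 22.48
eef_pos: [0.5554, -0.0088, 0.0193]
tcp_rot: [-3.141, 0.002, -0.002]
wrist_force: [0.0, 0.4, -0.4]
width: 0.997
```

>>> drive_tool(
  steps=[
    {"x": 0,"y": 0,"z": 0,"rx": 0,"ry": 0,"rz": 0},
    {"x": 0,"y": 0,"z": 0,"rx": 0,"ry": 0,"rz": 0},
    {"x": 0,"y": 0,"z": 0,"rx": 0,"ry": 0,"rz": 0},
    {"x": 0,"y": 0,"z": 0,"rx": 0,"ry": 0,"rz": 0},
    {"x": 0,"y": 0,"z": 0,"rx": 0,"ry": 0,"rz": 0},
    {"x": 0,"y": 0,"z": 0,"rx": 0,"ry": 0,"rz": 0},
  ],
  jaw=20,
  force=60,
)

```text
t: 23.22
eef_pos: [0.5563, -0.0081, 0.0216]
tcp_rot: [3.141, -0.002, -0.0]
wrist_force: [-1.3, -0.6, 5.7]
width: 0.501
```

>>> drive_tool(
  steps=[
    {"x": 0,"y": 0,"z": -50,"rx": 0,"ry": 0,"rz": 0},
    {"x": 0,"y": 0,"z": -55,"rx": 0,"ry": 0,"rz": 0},
    {"x": -34,"y": 26,"z": 0,"rx": 0,"ry": 0,"rz": 0},
    {"x": -34,"y": 26,"z": 0,"rx": 0,"ry": 0,"rz": 0},
    {"x": -33,"y": 25,"z": 0,"rx": 0,"ry": 0,"rz": 0},
    {"x": -33,"y": 25,"z": 0,"rx": 0,"ry": 0,"rz": -0.03},
    {"x": 0,"y": 0,"z": 0,"rx": 0,"ry": 0,"rz": 0},
    {"x": 0,"y": 0,"z": 0,"rx": 0,"ry": 0,"rz": 0},
  ],
)

```text
t: 24.22
eef_pos: [0.4224, -0.1101, 0.1259]
tcp_rot: [3.141, -0.002, 0.029]
wrist_force: [0.5, -0.4, -1.6]
width: 0.503
```

Run:
```python
from h import *
im=bot.snapshot('wrist'); save(im,'w10'); s=bot.state();print(s['t'],s['eef_pos'],s['tcp_rot'],s['width'],s['wrist_force'])
mods()
```

```text
24.275 [ 0.42251419 -0.10988009  0.12572535] [ 3.14095557e+00 -1.29348039e-03  2.97957401e-02] 0.4970798981875207 [ 0.24873947 -0.2541158  -1.23537885]
```

Run:
```python
import cv2,numpy as np
a=cv2.imread('pics/w8.png');b=cv2.imread('pics/w10.png')
o=np.hstack([a[190:380,170:390],b[190:380,170:390]]);cv2.imwrite('pics/cmp.png',cv2.resize(o,None,fx=1.5,fy=1.5))
```

>>> drive_tool(
  steps=[
    {"x": 0,"y": 0,"z": 40,"rx": 0,"ry": 0,"rz": 0},
    {"x": 0,"y": 0,"z": 35,"rx": 0,"ry": 0,"rz": 0},
    {"x": 0,"y": 0,"z": 15,"rx": 0,"ry": 0,"rz": 0},
    {"x": 0,"y": 0,"z": 9,"rx": 0,"ry": 0,"rz": 0},
    {"x": 0,"y": 0,"z": 5,"rx": 0,"ry": 0,"rz": 0},
    {"x": 0,"y": 0,"z": 1.5,"rx": 0,"ry": 0,"rz": 0},
    {"x": 0,"y": 0,"z": 0,"rx": 0,"ry": 0,"rz": 0},
  ],
)

```text
t: 25.25
eef_pos: [0.422, -0.11, 0.0202]
tcp_rot: [3.141, -0.001, 0.03]
wrist_force: [-0.1, -0.2, -1.3]
width: 0.504
```

>>> drive_tool(
  steps=[
    {"x": 0,"y": 0,"z": 1,"rx": 0,"ry": 0,"rz": 0},
    {"x": 0,"y": 0,"z": 0,"rx": 0,"ry": 0,"rz": 0},
    {"x": 0,"y": 0,"z": 0,"rx": 0,"ry": 0,"rz": 0},
  ],
)

```text
t: 25.62
eef_pos: [0.422, -0.1101, 0.0196]
tcp_rot: [3.141, -0.001, 0.03]
wrist_force: [-1.2, 0.0, 9.8]
width: 0.502
```

>>> drive_tool(
  steps=[
    {"x": 0,"y": 0,"z": 0,"rx": 0,"ry": 0,"rz": 0},
    {"x": 0,"y": 0,"z": 0,"rx": 0,"ry": 0,"rz": 0},
    {"x": 0,"y": 0,"z": 0,"rx": 0,"ry": 0,"rz": 0},
    {"x": 0,"y": 0,"z": -20,"rx": 0,"ry": 0,"rz": 0},
    {"x": 0,"y": 0,"z": -50,"rx": 0,"ry": 0,"rz": 0},
    {"x": 0,"y": 0,"z": -60,"rx": 0,"ry": 0,"rz": 0.03},
    {"x": 0,"y": 0,"z": -60,"rx": 0,"ry": 0,"rz": 0},
    {"x": 0,"y": 0,"z": 0,"rx": 0,"ry": 0,"rz": 0},
  ],
  jaw=62,
)

```text
t: 26.62
eef_pos: [0.4229, -0.1104, 0.2125]
tcp_rot: [3.138, -0.007, -0.0]
wrist_force: [-0.0, 1.4, -0.2]
width: 0.728
```

>>> drive_tool(
  steps=[
    {"x": 60,"y": 0,"z": 0,"rx": 0,"ry": 0,"rz": 0},
    {"x": 60,"y": -2,"z": 0,"rx": 0,"ry": 0,"rz": 0},
    {"x": 60,"y": -2,"z": 0,"rx": 0,"ry": 0,"rz": 0},
    {"x": 0,"y": 0,"z": 50,"rx": 0,"ry": 0,"rz": 0},
    {"x": 0,"y": 0,"z": 55,"rx": 0,"ry": 0,"rz": 0},
    {"x": 0,"y": 0,"z": 40,"rx": 0,"ry": 0,"rz": 0},
    {"x": 0,"y": 0,"z": 0,"rx": 0,"ry": 0,"rz": 0},
  ],
  jaw=0,
)

```text
t: 27.5
eef_pos: [0.5999, -0.1055, 0.0603]
tcp_rot: [-3.14, 0.007, -0.0]
wrist_force: [-0.1, 0.0, 0.3]
width: -0.006
```

>>> drive_tool(
  steps=[
    {"x": 15,"y": 0,"z": -3,"rx": 0,"ry": 0,"rz": 0},
    {"x": 15,"y": -1,"z": 0,"rx": 0,"ry": 0,"rz": 0},
    {"x": 15,"y": -1,"z": 0,"rx": 0,"ry": 0,"rz": 0},
    {"x": 15,"y": 0,"z": 0,"rx": 0,"ry": 0,"rz": 0},
    {"x": 15,"y": 0,"z": 0,"rx": 0,"ry": 0,"rz": 0},
    {"x": 0,"y": 0,"z": 0,"rx": 0,"ry": 0,"rz": 0},
    {"x": 0,"y": 0,"z": 0,"rx": 0,"ry": 0,"rz": 0},
  ],
)

```text
t: 28.38
eef_pos: [0.6764, -0.104, 0.0676]
tcp_rot: [3.141, -0.0, -0.0]
wrist_force: [0.2, -0.5, -0.4]
width: 0.003
```

>>> drive_tool(
  steps=[
    {"x": -20,"y": 0,"z": 0,"rx": 0,"ry": 0,"rz": 0},
    {"x": 0,"y": 0,"z": -55,"rx": 0,"ry": 0,"rz": 0},
    {"x": -35,"y": -48,"z": 0,"rx": 0,"ry": 0,"rz": 0},
    {"x": -35,"y": -47,"z": 0,"rx": 0,"ry": 0,"rz": 0},
    {"x": 0,"y": 0,"z": 0,"rx": 0,"ry": 0,"rz": 0},
    {"x": 0,"y": 0,"z": 55,"rx": 0,"ry": 0,"rz": 0},
    {"x": 0,"y": 0,"z": 0,"rx": 0,"ry": 0,"rz": 0},
  ],
)

```text
t: 29.25
eef_pos: [0.5852, -0.0093, 0.0646]
tcp_rot: [-3.141, 0.006, -0.001]
wrist_force: [0.4, 0.7, 0.4]
width: 0.001
```

>>> drive_tool(
  steps=[
    {"x": 15,"y": -3,"z": 0,"rx": 0,"ry": 0,"rz": 0},
    {"x": 15,"y": 0,"z": 0,"rx": 0,"ry": 0,"rz": 0},
    {"x": 15,"y": -1,"z": 0,"rx": 0,"ry": 0,"rz": 0},
    {"x": 15,"y": 0,"z": 0,"rx": 0,"ry": 0,"rz": 0},
    {"x": 12,"y": 0,"z": 0,"rx": 0,"ry": 0,"rz": 0},
    {"x": 0,"y": 0,"z": 0,"rx": 0,"ry": 0,"rz": 0},
    {"x": 0,"y": 0,"z": 0,"rx": 0,"ry": 0,"rz": 0},
  ],
)

```text
t: 30.12
eef_pos: [0.6584, -0.0051, 0.0671]
tcp_rot: [3.142, 0.0, -0.0]
wrist_force: [0.5, -0.1, 0.2]
width: 0.0
```

>>> drive_tool(
  steps=[
    {"x": -20,"y": 0,"z": 0,"rx": 0,"ry": 0,"rz": 0},
    {"x": 0,"y": 0,"z": -55,"rx": 0,"ry": 0,"rz": 0},
    {"x": -17,"y": -52,"z": 0,"rx": 0,"ry": 0,"rz": 0},
    {"x": -17,"y": -52,"z": 0,"rx": 0,"ry": 0,"rz": 0},
    {"x": 0,"y": 0,"z": 0,"rx": 0,"ry": 0,"rz": 0},
    {"x": 0,"y": 0,"z": 55,"rx": 0,"ry": 0,"rz": 0},
    {"x": 0,"y": 0,"z": 0,"rx": 0,"ry": 0,"rz": 0},
  ],
)

```text
t: 31.0
eef_pos: [0.603, 0.0983, 0.0641]
tcp_rot: [3.141, 0.006, -0.001]
wrist_force: [0.2, 0.5, -0.1]
width: 0.005
```

>>> drive_tool(
  steps=[
    {"x": 15,"y": 0,"z": 0,"rx": 0,"ry": 0,"rz": 0},
    {"x": 15,"y": 0,"z": 0,"rx": 0,"ry": 0,"rz": 0},
    {"x": 15,"y": -1,"z": 0,"rx": 0,"ry": 0,"rz": 0},
    {"x": 15,"y": 0,"z": 0,"rx": 0,"ry": 0,"rz": 0},
    {"x": 15,"y": 0,"z": 0,"rx": 0,"ry": 0,"rz": 0},
    {"x": 0,"y": 0,"z": 0,"rx": 0,"ry": 0,"rz": 0},
    {"x": 0,"y": 0,"z": 0,"rx": 0,"ry": 0,"rz": 0},
  ],
)

```text
t: 31.88
eef_pos: [0.6801, 0.0993, 0.0686]
tcp_rot: [3.141, -0.001, -0.001]
wrist_force: [-3.1, -0.9, 5.1]
width: 0.001
```

>>> drive_tool(
  steps=[
    {"x": -20,"y": 0,"z": 0,"rx": 0,"ry": 0,"rz": 0},
    {"x": 0,"y": 0,"z": -60,"rx": 0,"ry": 0,"rz": 0},
    {"x": 0,"y": 0,"z": -60,"rx": 0,"ry": 0,"rz": 0},
    {"x": -30,"y": 40,"z": -60,"rx": 0,"ry": 0,"rz": 0},
    {"x": -40,"y": 50,"z": -30,"rx": 0,"ry": 0,"rz": 0},
    {"x": -50,"y": 10,"z": 0,"rx": 0,"ry": 0,"rz": 0},
    {"x": 0,"y": 0,"z": 0,"rx": 0,"ry": 0,"rz": 0},
    {"x": 0,"y": 0,"z": 0,"rx": 0,"ry": 0,"rz": 0},
  ],
)

```text
t: 32.88
eef_pos: [0.5511, 0.0136, 0.2623]
tcp_rot: [3.141, -0.002, -0.001]
wrist_force: [0.3, 0.0, 1.0]
width: 0.001
```

Run:
```python
from h import *
im=bot.snapshot('wrist'); save(im,'w11'); c=cam('wrist'); s=bot.state();print(s['t'],s['eef_pos'],s['tcp_rot'],s['width'],s['wrist_force'])
mods(c)
```

```text
32.925 [0.55128663 0.0137868  0.2618766 ] [ 3.14137525e+00 -1.45457178e-03 -2.35233204e-04] -0.0023652511203958396 [ 0.57977783  0.16480013 -0.588198  ]
tip 0.96 [176. 267.] [0.4295 0.1433]
```

View pics/w11.png

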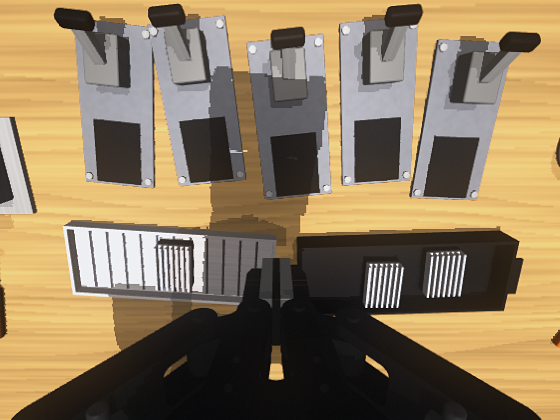

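Run:
```python
from h import *
c=cam('wrist')
for n,b in {'B':[(428,251),(466,251),(463,297),(424,298)],'C':[(366,263),(402,262),(402,307),(365,309)]}.items():
  P=toz(c,b,.030)[:,:2]; f=(P[0]+P[1])/2;a=(P[2]+P[3])/2; print(n,((a+f)/2).round(4),np.degrees(np.arctan2(*(f-a)[::-1])).round(1),np.linalg.norm(f-a).round(3),P.round(3).tolist())
print(toz(c,[(298,237),(518,235),(501,309),(305,313)],.036).round(3))
im=cv2.imread('pics/w11.png')[215:325,285:535]
o=bot.snapshot('side');save(o,'side2'); c2=cam('side')
q=proj(c2,[(.37,-.29,.02),(.48,-.02,.02)]).round();print(q)
s=cv2.imread('pics/side2.png')[220:340,180:260]
a=cv2.imread('pics/cmp.png')
im=np.clip(cv2.resize(im,(750,330),interpolation=3)*1.6,0,255);s=np.clip(cv2.resize(s,(180,270),interpolation=3)*1.6,0,255)
cv=np.zeros((600,750,3));cv[:330]=im;cv[330:600,:180]=s;h=cv2.resize(a,(560,242));cv[330:572,190:]=h;cv2.imwrite('pics/chk.png',cv)
```

```text
B [ 0.4238 -0.2047] 5.8 0.068 [[0.457, -0.177], [0.457, -0.225], [0.391, -0.234], [0.389, -0.182]]
C [ 0.4079 -0.1274] 5.6 0.068 [[0.441, -0.101], [0.442, -0.147], [0.376, -0.155], [0.373, -0.106]]
[[ 0.479 -0.014  0.036]
 [ 0.481 -0.281  0.036]
 [ 0.376 -0.283  0.036]
 [ 0.371 -0.026  0.036]]
[[196. 326.]
 [240. 235.]][ WARN:0@2.037] global loadsave.cpp:1063 imwrite_ Unsupported depth image for selected encoder is fallbacked to CV_8U.
```

View pics/chk.png

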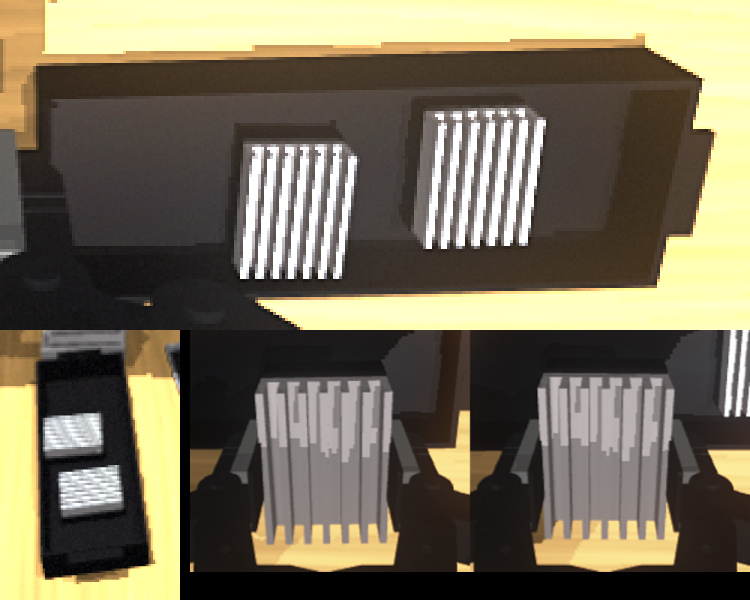

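>>> drive_tool(
  steps=[
    {"x": 0,"y": 32,"z": 36,"rx": 0,"ry": 0,"rz": 0},
    {"x": 0,"y": 32,"z": 36,"rx": 0,"ry": 0,"rz": 0},
    {"x": 0,"y": 0,"z": 0,"rx": 0,"ry": 0,"rz": 0},
    {"x": 0,"y": 0,"z": 0,"rx": 0,"ry": 0,"rz": 0},
  ],
)

```text
t: 33.58
eef_pos: [0.551, -0.0499, 0.1896]
tcp_rot: [-3.142, -0.0, -0.0]
wrist_force: [0.9, 0.5, 0.9]
width: -0.002
```

Run:
```python
from h import *
im=bot.snapshot('wrist'); save(im,'w12'); c=cam('wrist'); s=bot.state();print(s['t'],s['eef_pos'])
sc=bot.snapshot('scene'); sd=bot.snapshot('side');cs=cam('side')
def corners(cx,cy,yaw,z0):
    r=R.from_euler('z',yaw,degrees=True).as_matrix()
    return np.array([(x,y,z) for z in (0,.026) for x,y in((.032,.022),(.032,-.022),(-.032,-.022),(-.032,.022))])@r.T+[cx,cy,z0]
def crop(img,cm,x0,y0,x1,y1,f):
    o=cv2.resize(img[y0:y1,x0:x1,::-1],None,fx=f,fy=f,interpolation=cv2.INTER_CUBIC);o=np.clip(o*1.7,0,255).astype(np.uint8)
    p=o.copy()
    for pose in ((.424,-.205,2),(.408,-.1274,4)):
        q=((proj(cm,corners(*pose,.004))-[x0,y0]+.5)*f).astype(int)
        cv2.polylines(p,[q[4:]],True,(0,0,255),1);cv2.polylines(p,[q[:4]],True,(0,255,0),1)
    return o,p
for n,v in (('w',(c,)),):pass
q=proj(c,corners(.408,-.1274,4,.004));print(q.round())
x0,y0=(q.min(0)-[35,45]).astype(int);x1,y1=(q.max(0)+[110,30]).astype(int);x1=min(x1,560);y1=min(y1,420)
a,b=crop(im,c,x0,y0,x1,y1,380/(x1-x0))
d,e=crop(sd,cs,185,240,255,335,3.8)
cc=cam('scene'); g,h=crop(sc,cc,190,175,300,220,2.4)
cv=np.zeros((600,780,3),np.uint8)
def put(i,x,y):
    hh=min(i.shape[0],600-y);ww=min(i.shape[1],780-x);cv[y:y+hh,x:x+ww]=i[:hh,:ww]
put(a,0,0);put(b,385,0);y=min(a.shape[0],330)
put(d,0,y);put(e,270,y);put(g,540,y);put(h,540,y+115)
print(a.shape,d.shape,g.shape);cv2.imwrite('pics/chk2.png',cv)
```

```text
33.625 [ 0.55104657 -0.04959793  0.19001767]
[[322. 284.]
 [361. 281.]
 [360. 329.]
 [323. 331.]
 [325. 297.]
 [367. 294.]
 [366. 344.]
 [326. 346.]]
(279, 380, 3) (361, 266, 3) (108, 264, 3)
```

View pics/chk2.png

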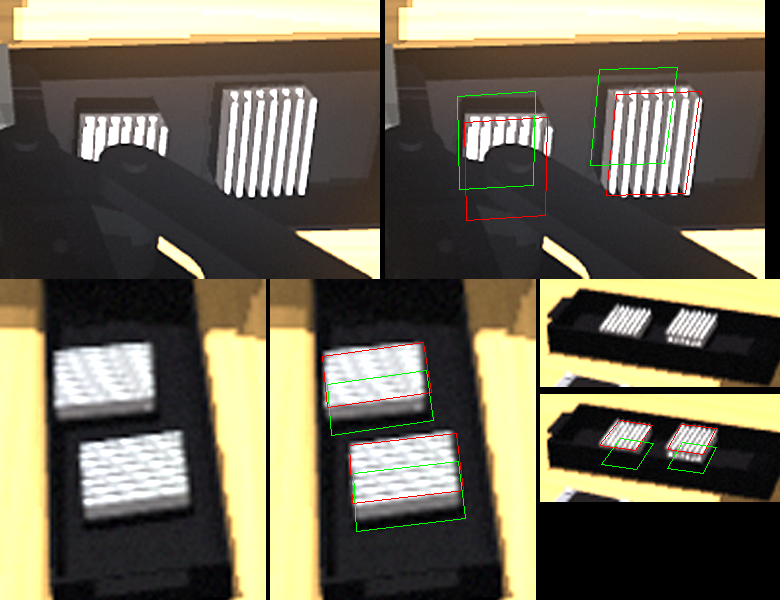

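>>> drive_tool(
  steps=[
    {"x": -38,"y": 27,"z": 0,"rx": 0,"ry": 0,"rz": 0},
    {"x": -38,"y": 27,"z": 0,"rx": 0,"ry": 0,"rz": 0},
    {"x": -40,"y": 25,"z": 30,"rx": 0,"ry": 0,"rz": 0},
    {"x": 0,"y": 0,"z": 55,"rx": 0,"ry": 0,"rz": 0},
    {"x": 0,"y": 0,"z": 45,"rx": 0,"ry": 0,"rz": 0},
    {"x": 0,"y": 0,"z": 10,"rx": 0,"ry": 0,"rz": 0},
    {"x": 0,"y": 0,"z": 0,"rx": 0,"ry": 0,"rz": 0},
    {"x": 0,"y": 0,"z": 0,"rx": 0,"ry": 0,"rz": 0},
  ],
)

```text
t: 34.72
eef_pos: [0.4352, -0.1292, 0.0508]
tcp_rot: [3.14, -0.002, 0.0]
wrist_force: [0.3, 0.3, 0.1]
width: -0.001
```

>>> drive_tool(
  steps=[
    {"x": 0,"y": 0,"z": 4,"rx": 0,"ry": 0,"rz": 0},
    {"x": 0,"y": 0,"z": 2,"rx": 0,"ry": 0,"rz": 0},
    {"x": 0,"y": 0,"z": 2,"rx": 0,"ry": 0,"rz": 0},
    {"x": 0,"y": 0,"z": 0,"rx": 0,"ry": 0,"rz": 0},
  ],
)

```text
t: 35.22
eef_pos: [0.4343, -0.1292, 0.0412]
tcp_rot: [-3.142, 0.0, -0.0]
wrist_force: [-0.8, -0.4, 0.1]
width: -0.0
```

>>> drive_tool(
  steps=[
    {"x": 0,"y": 0,"z": 1,"rx": 0,"ry": 0,"rz": 0},
    {"x": 0,"y": 0,"z": 0,"rx": 0,"ry": 0,"rz": 0},
  ],
)

```text
t: 35.48
eef_pos: [0.4345, -0.1292, 0.041]
tcp_rot: [3.141, -0.001, -0.0]
wrist_force: [-2.1, 0.7, 13.5]
width: -0.003
```

>>> drive_tool(
  steps=[
    {"x": 0,"y": 0,"z": -6,"rx": 0,"ry": 0,"rz": 0},
    {"x": -18,"y": 0,"z": 0,"rx": 0,"ry": 0,"rz": 0},
    {"x": 0,"y": 0,"z": 0,"rx": 0,"ry": 0,"rz": 0},
    {"x": 0,"y": 0,"z": 4,"rx": 0,"ry": 0,"rz": 0},
    {"x": 0,"y": 0,"z": 1,"rx": 0,"ry": 0,"rz": 0},
    {"x": 0,"y": 0,"z": 0,"rx": 0,"ry": 0,"rz": 0},
  ],
)

```text
t: 36.22
eef_pos: [0.4167, -0.1292, 0.0411]
tcp_rot: [3.142, 0.0, -0.0]
wrist_force: [0.0, 0.6, 0.3]
width: -0.001
```

>>> drive_tool(
  steps=[
    {"x": 0,"y": 0,"z": 1,"rx": 0,"ry": 0,"rz": 0},
    {"x": 0,"y": 0,"z": 0,"rx": 0,"ry": 0,"rz": 0},
  ],
)

```text
t: 36.48
eef_pos: [0.4167, -0.1292, 0.041]
tcp_rot: [3.141, -0.001, -0.0]
wrist_force: [-2.4, 1.4, 16.4]
width: -0.001
```

>>> drive_tool(
  steps=[
    {"x": 0,"y": 0,"z": -60,"rx": 0,"ry": 0,"rz": 0},
    {"x": 0,"y": 0,"z": -60,"rx": 0,"ry": 0,"rz": 0},
    {"x": 0,"y": 0,"z": -60,"rx": 0,"ry": 0,"rz": 0},
    {"x": 30,"y": -50,"z": 0,"rx": 0,"ry": 0,"rz": 0},
    {"x": 30,"y": -50,"z": 0,"rx": 0,"ry": 0,"rz": 0},
    {"x": 0,"y": -50,"z": 0,"rx": 0,"ry": 0,"rz": 0},
    {"x": 0,"y": -50,"z": 0,"rx": 0,"ry": 0,"rz": 0},
    {"x": 0,"y": -50,"z": 0,"rx": 0,"ry": 0,"rz": 0},
  ],
)

```text
t: 37.48
eef_pos: [0.4763, 0.1226, 0.2202]
tcp_rot: [3.141, 0.0, -0.0]
wrist_force: [0.8, -1.5, 0.2]
width: -0.003
```

>>> drive_tool(
  steps=[
    {"x": 0,"y": -50,"z": 0,"rx": 0,"ry": 0,"rz": 0},
    {"x": 0,"y": -50,"z": 0,"rx": 0,"ry": 0,"rz": 0},
    {"x": 0,"y": -50,"z": 0,"rx": 0,"ry": 0,"rz": 0},
    {"x": 0,"y": -50,"z": 0,"rx": 0,"ry": 0,"rz": 0},
    {"x": 0,"y": -50,"z": 0,"rx": 0,"ry": 0,"rz": 0},
    {"x": 0,"y": 0,"z": 0,"rx": 0,"ry": 0,"rz": 0},
    {"x": 0,"y": 0,"z": 0,"rx": 0,"ry": 0,"rz": 0},
  ],
)

```text
t: 38.35
eef_pos: [0.4762, 0.3706, 0.2199]
tcp_rot: [3.141, 0.001, 0.0]
wrist_force: [0.9, 0.1, -0.1]
width: 0.002
```

Run:
```python
from h import *
s=bot.state();print(s['t'],s['eef_pos'],s['tcp_rot'])
im=bot.snapshot('side'); save(im,'s3'); c=cam('side'); a=cv2.imread('pics/side0.png');b=cv2.imread('pics/s3.png')
# verify levers: dark cross bars expected at on / off positions
for n,(x,y,w) in {'A':(.6085,-.203,-1.3),'B':(.628,-.105,4.6),'C':(.610,-.008,5.9),'D':(.628,.0987,4.5),'E':(.630,.199,-5),'iso':(.5606,.3707,0)}.items():
  L,z0,x0=(.048,.036,.05) if n!='iso' else (.078,.05,0)
  for t in (.6,-.6):
    r=R.from_euler('z',w,degrees=True).apply([x0+L*np.sin(t),0,z0+L*np.cos(t)])+[x,y,0]
    u,v=proj(c,r)[0].round().astype(int); print(n,t,(u,v),im[v-2:v+3,u-2:u+3].mean().round())
```

```text
38.35 [0.47622673 0.37058322 0.21986945] [3.14088186e+00 6.86106628e-04 3.41002736e-04]
A 0.6 (np.int64(336), np.int64(265)) 15.0
A -0.6 (np.int64(312), np.int64(266)) 113.0
B 0.6 (np.int64(333), np.int64(232)) 15.0
B -0.6 (np.int64(312), np.int64(235)) 122.0
C 0.6 (np.int64(317), np.int64(208)) 18.0
C -0.6 (np.int64(297), np.int64(211)) 124.0
D 0.6 (np.int64(315), np.int64(185)) 21.0
D -0.6 (np.int64(297), np.int64(187)) 32.0
E 0.6 (np.int64(309), np.int64(168)) 22.0
E -0.6 (np.int64(292), np.int64(168)) 141.0
iso 0.6 (np.int64(269), np.int64(131)) 149.0
iso -0.6 (np.int64(242), np.int64(132)) 12.0
```

>>> drive_tool(
  steps=[
    {"x": 0,"y": 0,"z": 55,"rx": 0,"ry": 0,"rz": 0},
    {"x": 0,"y": 0,"z": 54,"rx": 0,"ry": 0,"rz": 0},
    {"x": 0,"y": 0,"z": 0,"rx": 0,"ry": 0,"rz": 0},
  ],
)

```text
t: 38.78
eef_pos: [0.4755, 0.3689, 0.1086]
tcp_rot: [3.138, 0.006, -0.002]
wrist_force: [-0.7, -0.7, 1.3]
width: 0.004
```

>>> drive_tool(
  steps=[
    {"x": 15,"y": 0,"z": 0,"rx": 0,"ry": 0,"rz": 0},
    {"x": 15,"y": 0,"z": 0,"rx": 0,"ry": 0,"rz": 0},
    {"x": 15,"y": 0,"z": 0,"rx": 0,"ry": 0,"rz": 0},
    {"x": 15,"y": 0,"z": 0,"rx": 0,"ry": 0,"rz": 0},
    {"x": 15,"y": 0,"z": 0,"rx": 0,"ry": 0,"rz": 0},
    {"x": 12,"y": 0,"z": 0,"rx": 0,"ry": 0,"rz": 0},
    {"x": 0,"y": 0,"z": 0,"rx": 0,"ry": 0,"rz": 0},
    {"x": 0,"y": 0,"z": 0,"rx": 0,"ry": 0,"rz": 0},
  ],
)

```text
t: 39.78
eef_pos: [0.5632, 0.3708, 0.1111]
tcp_rot: [3.141, 0.0, -0.0]
wrist_force: [0.5, 0.1, 0.3]
width: 0.002
```

>>> drive_tool(
  steps=[
    {"x": -15,"y": 0,"z": 0,"rx": 0,"ry": 0,"rz": 0},
    {"x": 0,"y": 0,"z": -60,"rx": 0,"ry": 0,"rz": 0},
    {"x": 0,"y": 0,"z": -60,"rx": 0,"ry": 0,"rz": 0},
    {"x": -20,"y": 0,"z": -60,"rx": 0,"ry": 0,"rz": 0},
    {"x": -20,"y": 30,"z": 0,"rx": 0,"ry": 0,"rz": 0},
    {"x": 0,"y": 0,"z": 0,"rx": 0,"ry": 0,"rz": 0},
    {"x": 0,"y": 0,"z": 0,"rx": 0,"ry": 0,"rz": 0},
  ],
)

```text
t: 40.65
eef_pos: [0.5082, 0.3411, 0.2905]
tcp_rot: [-3.142, 0.0, -0.0]
wrist_force: [0.2, 0.7, -0.1]
width: -0.003
```

Run:
```python
from h import *
s=bot.state();print(s['t'],s['eef_pos'],s['wrist_force'])
im=bot.snapshot('side'); save(im,'s4'); c=cam('side')
for n,(x,y,w) in {'A':(.6085,-.203,-1.3),'B':(.628,-.105,4.6),'C':(.610,-.008,5.9),'D':(.628,.0987,4.5),'E':(.630,.199,-5),'iso':(.5606,.3707,0)}.items():
  L,z0,x0=(.048,.036,.05) if n!='iso' else (.078,.05,0)
  r=[R.from_euler('z',w,degrees=True).apply([x0+L*np.sin(t),0,z0+L*np.cos(t)])+[x,y,0] for t in (.6,-.6)]
  print(n,[im[v-2:v+3,u-2:u+3].mean().round() for u,v in proj(c,r).round().astype(int)])
a=cv2.imread('pics/side0.png');b=cv2.imread('pics/s4.png');o=np.vstack([cv2.resize(b[100:420,140:400],(650,600))]);cv2.imwrite('pics/fin.png',o[:,:])
bot.snapshot('scene')
for n in ('side','scene'):
  cc=cam(n)
  for k,z in (('cutter',0),('loupe',0),('pick',0)):
    for d in bot.tip_of(k,n)[:1]: print(n,k,round(d['conf'],2),np.round(toz(cc,d['xy'],z)[0][:2],3))
```

```text
40.65 [0.50824065 0.34112768 0.29054489] [ 0.24420868  0.70350736 -0.1224963 ]
A [np.float64(15.0), np.float64(113.0)]
B [np.float64(15.0), np.float64(122.0)]
C [np.float64(16.0), np.float64(124.0)]
D [np.float64(21.0), np.float64(32.0)]
E [np.float64(22.0), np.float64(142.0)]
iso [np.float64(12.0), np.float64(148.0)]
side cutter 0.62 [ 0.364 -0.439]
side loupe 0.57 [ 0.416 -0.152]
side pick 0.51 [0.56  0.366]
scene cutter 0.66 [ 0.354 -0.444]
scene loupe 0.75 [ 0.378 -0.137]
scene pick 0.61 [0.383 0.406]
```

Run:
```python
from h import *
a,b,z=[cv2.imread(f'pics/{n}.png').astype(int) for n in ('side2','s4','side0')]
f=lambda p,q,x0,y0,x1,y1: np.abs(p-q)[y0:y1,x0:x1].max(2).__gt__(60).sum()
print('bin',f(a,b,195,230,245,330),'tray',f(a,b,200,170,240,230),'loupe',f(z,b,330,205,352,226),'cutter',f(z,b,145,380,216,415),'pick',f(z,b,180,152,222,163))
bot.hand_in(); print(bot.state()['t'])
```

```text
bin 114 tray 1350 loupe 0 cutter 1432 pick 0
the job is handed in; nothing more can be done
the job is handed in; nothing more can be done
```

The job is done and handed in at about 41 s. I did it in this order:

1. **Isolator off:** thrown first, before anything else was touched.
2. **Modules:** there were three. The one from the station with its breaker on (y ≈ -0.20) went into the cooling tray. The two from tripped stations (y ≈ -0.11 and -0.01) went into the rework bin.
3. **Breakers:** the three tripped ones were put back on, including the one at the empty station at y ≈ +0.10.
4. **Isolator on:** thrown last.

**What the last checks showed:**
- **Levers:** in the side picture, all five breakers and the isolator read as on. The reading at y ≈ +0.10 was ambiguous there, with both lever positions dark, but an earlier wrist picture showed that breaker on.
- **Second bin module:** it was found about 2 cm from where I laid it, against the near wall of the bin. The likely cause is the announced knock. I touched its top at two points and got the same height, about 30 mm, so it lies flat, and I left it there.
- **Hand tools:** pixels around the loupe and pick had not changed since the start.

**Checks that disagreed or stayed open:**
- **Cutter:** its pixels changed, probably because the arm's shadow moved. The network placed it within about 1 cm of its start, and the arm worked nowhere near it.
- **Tray and bin:** the last comparison showed large pixel changes over the tray and small ones over the bin. I take these to be shadow too, but could not confirm it because the picture limit was reached.
- **Network misreadings:** in the final pictures it reported the loupe at the bin in both views, and the pick at the isolator in the side view. I disregarded these.

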